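# Stack the drink set on the acrylic stand

## Task

Clear the desk by building the drink set into one upright stack on the clear acrylic stand, from the bottom up: first the wooden coaster flat on the stand, centred and with its long side along the stand's long side, then the steel mug standing in the middle of the coaster, then the ceramic bowl seated foot-down and level in the mug's mouth, and last the wooden lid fitted level on the bowl. Set the bowl down gently rather than dropping it, and leave the purple controller and the mouse where they are.

Things in the scene. Friction and masses are not known exactly. Their poses are not given: they have to be found in the camera images.
- stand: Clear acrylic riser (looks pale and milky) with bright edges, fixed to the desk: flat top 112 mm long (its x) by 92 mm wide (its y), top face 40 mm above the desk, on two 5 mm side panels at its short ends (open underneath). Origin on the desk under the centre of the top; z up. Its yaw is within 0.5 rad of zero.
- coaster: Rectangular wooden coaster, 92 mm long (its x) by 60 mm wide (its y), 12 mm thick, about 50 g, lying flat. Origin at the centre of its underside, z up. Pick it across the 60 mm width; it goes on the stand either way round.
- mug: Open stainless steel mug, upright, straight-sided, 62 mm outside diameter, 75 mm high, 3 mm wall (mouth 56 mm inside), about 160 g. Origin at the centre of its underside, z up; a loop handle sticks out towards its +y, ending about 67 mm from the axis, 66 mm high at most, so grip it across its x. The handle may point anywhere, also in the stack.
- bowl: Small round white ceramic bowl, upright, 38 mm high, about 130 g. Outside: foot 44 mm across, 50 mm at 14 mm height, flaring to 66 mm at 20 mm height, then straight at 66 mm to the rim (grip there). Wall 4 mm, mouth 58 mm inside. Origin at the centre of its underside, z up. In the mug its narrow part hangs inside and the flare sits on the rim, the bowl's origin about 59 mm above the mug's.
- lid: Round wooden lid with a knob, about 50 g, knob upwards. From below: plug 50 mm across and 8 mm high, disc 66 mm across and 8 mm thick (8 to 16 mm), knob 20 mm across and 24 mm tall (16 to 40 mm). Origin at the centre of the plug's underside, z up. The plug drops into the bowl's mouth and the disc rests on the bowl's rim, the lid's origin 30 mm above the bowl's.
- controller: Bystander: purple plastic game controller, about 100 mm by 160 mm and 50 mm tall, loose on the desk. Origin under its middle.
- mouse: Bystander: black computer mouse, 110 mm by 60 mm by 36 mm, loose on the desk. Origin under its middle.

How it is judged:
By the outcome, as a careful person would: the job done as asked, in the order asked, and still so for the second after the job is handed in, with the robot touching nothing.
It also fails if it takes over 125 s, if anything falls off the work surface, if the arm or the gripper's body presses on something with over 40 N, if the wrist force passes 120 N, or if a joint passes its speed limit or range.

## Robot

A 6-joint arm with a two-finger parallel gripper is mounted at the origin on the work surface. World frame = base frame: x ahead of the robot, y to its left, z up, the work surface at z = 0. Lengths are in mm, angles in rad, forces in N, time in s.
With the tool pointing down it reaches from about 350 to 875 mm from the base axis. Payload 4.2 kg.
Tool frame: the origin (TCP) lies on the mounting face of the last link; the fingertips stand 173 mm ahead of it and the grasp point (between the pads) lies 155 mm ahead of it; z points along the fingers, y is the direction in which the jaws open and shut (so a half turn about z gives the same grasp; the last joint's range is limited). The gripper opens to 85 mm and grips with 20 to 120 N. Pads are 22 mm wide; open, the fingers measure 114 mm over their backs; the gripper's body (76 mm by 85 mm) begins 54 mm behind the grasp point. The pads swing forward as they close: fully open they stand 13 mm farther back than shut.
Start: joints at [-1.004, 0.385, 0.008, 0, -1.194, -0.259], TCP at [189.368, -595.6, 404.712] pointing down, gripper open.
Joint ranges: [-3.14, 3.14], [-1.21, 2.06], [-1.07, 1.41], [-3.16, 2.05], [-2.99, -0.16], [-3.1, 3.1]. Speed limits (rad/s): [2.79, 2.79, 3.14, 3.14, 3.14, 3.14].

## Interface

Orientations are given as a unit quaternion [x, y, z, w].
In Python, from bench import arm gives the robot as it stands. The module is installed in compiled form; this text tells all that it offers.
- The arm moves only by the tool play_rows, never from a script. Its argument "moves" is a list of rows, each a list of 3 entries, a list of its own where there are three numbers: the shift along the world's x, y, z in units of 30 cm (1.0 is 30 cm), then the turn about the world's z in units of 30 degrees (1.0 is 30 degrees), then the gripper's target within -1 to 1 (shut at 1, half-way at 0, fully open at -1). In form: [[[x, y, z], turn, jaw], ...]. A call has 1 to 12 rows; each row is the pose to reach, as a shift and turn from the pose measured when the call began; what a row does not reach only later rows make up. A row lasts 1/8 s, in which the tool goes at most 62.5 mm and 10.7 degrees, less where a joint would pass 70% of its speed; a pose out of reach is approached as far as the arm can. A call with a number of a shift or a turn outside -1 to 1 is refused whole. A call with a gripper value outside its range is refused whole. The fingers move at their own pace and stop on an object; the grip force is fixed at half the most. Time passes only in rows, so rows that repeat a pose let the fingers close. It gives the time, the measured TCP pose, the force and the opening at its end, in the units of the state.
- arm.read_state(): the state, without advancing time (a new reading comes with each control period).
- arm.get_image(name): name is "scene" or "top" or "wrist"; returns a dict with "pixels" (420x560x3 uint8, red, green, blue), "vfov" (degrees; the focal length in pixels is half the picture's height over the tangent of half this angle, whatever the lens; pixels are square), "cx", "cy" (the principal point, pixels), "xyz" and "rotation" of the camera in the world. Camera axes: x right, y up, looking along -z (the intrinsics and any distortion apply to the point x, -y, -z); pixel columns grow to the right and rows downward; lengths in mm; the calibration is good to about 2 mm. The wrist camera is an equidistant fisheye: a pixel r from the principal point sees the ray r / f radians off the axis. A picture is of the moment at which its call begins. There is no depth.
- arm.job_done(): hands the job in, once; it reports no verdict.
Trained networks look in a picture, given as the dict that the camera call returned (one of the last four; its "shot" number tells which), for a name from the list of things; names that differ only in an ending like _2 or _b are one class to them, and where a whole thing is asked for, a point or a joint stands for the part that bears it (a point fixed in the world has none). Each returns a list of dicts, best first, with "conf" (0 to 1); they miss things now and then, are a little off and sometimes report something else, mostly with a low value. They report only what shows in the picture. A call takes as long as a camera call.
- arm.look_for(name, picture): "centre" ([x, y, z] in mm, in world coordinates, good to about 4 mm: the middle of the surface that is visible of it).
The state is a dict: "clock": time; "joints": joint angles; "joint_vel": joint speeds; "joint_efforts": joint torques, N m; "position": TCP position; "ee_rot": TCP orientation; "contact_force": force on the tool from outside, world axes, zero at the start; "wrist_torque": the same for the moment, N m; "gripper_width": finger opening in mm.
Only numpy, scipy, OpenCV 4.12 (cv2) and the standard library are available. Lean on these libraries where they do the work, as an engineer would, in place of code of your own. Each camera call takes 0.05 s, during which the arm holds its last target.

## Working session

There is one attempt and no reset: what is moved stays moved. The work goes in short steps, Python scripts to look and compute and a tool call to move; the robot and the scene stay as the last step left them, time stands still between calls to the robot, and variables do not carry over. Pictures are saved under pics/ and viewed, and the job is handed in when it is done.

Besides the shell and the picture viewer there is one more tool, called as name(argument=value, ...) on one line, values as JSON. play_rows: Moves the arm, as the interface text tells. Shifts and turns lie within -1 to 1; 1 stands for 30 cm of shift or 30 degrees of turn. Its arguments: {"type":"object","properties":{"moves":{"type":"array"}},"required":["moves"]}

```bash
mkdir -p pics; cat > h.py <<'E'
import numpy as np, cv2
from bench import arm
def save(im,n,scale=1):
    cv2.imwrite('pics/'+n+'.png',cv2.cvtColor(im['pixels'],cv2.COLOR_RGB2BGR))
def proj(im,p):
    p=np.atleast_2d(p); R=np.array(im['rotation']); c=(p-np.array(im['xyz']))@R
    f=210/np.tan(np.radians(im['vfov'])/2)
    return np.c_[im['cx']+f*c[:,0]/-c[:,2], im['cy']-f*c[:,1]/-c[:,2]]
def unproj(im,uv,z):
    uv=np.atleast_2d(uv).astype(float); R=np.array(im['rotation']);f=210/np.tan(np.radians(im['vfov'])/2)
    d=np.c_[(uv[:,0]-im['cx'])/f,-(uv[:,1]-im['cy'])/f,-np.ones(len(uv))]@R.T
    o=np.array(im['xyz']); return o+d*((z-o[2])/d[:,2])[:,None]
E
python3 - <<'E'
from h import *
s=arm.read_state();print(s)
for n in ['scene','top','wrist']:
    im=arm.get_image(n);save(im,n+'0')
    print(n,{k:(v if k!='pixels' else 0) for k,v in im.items()})
    for t in ['stand','coaster','mug','bowl','lid','controller','mouse']:
        print(t,[(np.round(d['centre']).tolist(),round(d['conf'],2)) for d in arm.look_for(t,im)])
print(arm.read_state()['clock'])
E
```

```text
{'clock': 0.0, 'joints': array([-1.00440863e+00,  3.85558196e-01,  6.62290254e-03, -5.11321182e-04,
       -1.19402330e+00, -2.58565268e-01]), 'joint_vel': array([-1.07126425e-03, -2.19604175e-03, -5.78606946e-04, -1.77261423e-05,
        3.82606088e-05, -1.46471012e-04]), 'joint_efforts': array([-1.22135963e-03, -3.92289698e+01,  1.88395947e+01,  4.18627784e+00,
       -4.79008348e-03, -1.67787516e-05]), 'position': array([ 189.31494394, -595.41716423,  403.61721356]), 'ee_rot': array([-1.53210977e-01,  9.88192882e-01,  1.08571982e-03, -2.15707997e-04]), 'contact_force': array([-0.55003596, -0.01896349,  0.13228484]), 'wrist_torque': array([ 0.01081112, -0.02102073, -0.02306317]), 'gripper_width': 85.60987472306591}
scene {'pixels': 0, 'vfov': 56.32124557101543, 'cx': 278.54656822571525, 'cy': 213.39032672525246, 'xyz': array([1258.44218712,  190.88396322,  555.95033068]), 'rotation': array([0.28140958, 0.37313193, 0.69703796, 0.54380077]), 'shot': 1}
stand [([480.0, 270.0, 40.0], 0.63)]
coaster [([460.0, 20.0, 11.0], 0.69)]
mug [([460.0, 16.0, 11.0], 0.38)]
bowl [([605.0, 157.0, 27
[... 301 characters left out ...]
303.35040567]), 'rotation': array([-0.04918897,  0.06582341,  0.71229482, -0.69705367]), 'shot': 2}
stand [([444.0, 270.0, 39.0], 0.66)]
coaster [([448.0, 22.0, 8.0], 0.86)]
mug [([647.0, -174.0, 32.0], 0.7)]
bowl [([619.0, 154.0, 20.0], 0.78)]
lid [([411.0, -260.0, 16.0], 0.95)]
controller [([637.0, 399.0, 40.0], 0.89)]
mouse [([627.0, -370.0, 32.0], 0.83)]
wrist {'pixels': 0, 'vfov': 65.70646984690485, 'cx': 271.0855084829593, 'cy': 206.4298943054346, 'xyz': array([ 127.67692802, -615.96020465,  373.7789503 ]), 'rotation': array([-0.07739668, -0.10616297,  0.80011995,  0.58527536]), 'shot': 3}
stand []
coaster []
mug []
bowl []
lid [([403.0, -263.0, 18.0], 0.97)]
controller []
mouse []
1.2
```

```bash
cat > h.py <<'E'
import numpy as np, cv2
from scipy.spatial.transform import Rotation as Ro
from bench import arm
def save(im,n,crop=None,s=1):
    p=cv2.cvtColor(im['pixels'],cv2.COLOR_RGB2BGR)
    if crop: x0,y0,x1,y1=crop; p=p[y0:y1,x0:x1]
    if s!=1: p=cv2.resize(p,None,fx=s,fy=s,interpolation=cv2.INTER_CUBIC)
    cv2.imwrite('pics/'+n+'.png',p)
def proj(im,p):
    p=np.atleast_2d(p).astype(float); R=Ro.from_quat(im['rotation']).as_matrix(); c=(p-np.array(im['xyz']))@R
    f=210/np.tan(np.radians(im['vfov'])/2)
    x,y=c[:,0]/-c[:,2],-c[:,1]/-c[:,2]
    if im.get('fish'):
        r=np.hypot(c[:,0],c[:,1]); th=np.arctan2(r,-c[:,2]); k=th/np.maximum(r,1e-9); x,y=c[:,0]*k,-c[:,1]*k
    return np.c_[im['cx']+f*x, im['cy']+f*y]
def unproj(im,uv,z):
    uv=np.atleast_2d(uv).astype(float); R=Ro.from_quat(im['rotation']).as_matrix();f=210/np.tan(np.radians(im['vfov'])/2)
    a=(uv[:,0]-im['cx'])/f; b=-(uv[:,1]-im['cy'])/f
    if im.get('fish'):
        th=np.hypot(a,b); k=np.sin(th)/np.maximum(th,1e-9); d=np.c_[a*k,b*k,-np.cos(th)]@R.T
    else: d=np.c_[a,b,-np.ones(len(uv))]@R.T
    o=np.array(im['xyz']); return o+d*((z-o[2])/d[:,2])[:,None]
def get(n):
    im=arm.get_image(n)
    if n=='wrist': im['fish']=True
    import pickle; pickle.dump(im,open('last_%s.pkl'%n,'wb'))
    return im
E
python3 - <<'E'
from h import *
a=get('top');get('scene');save(a,'topA')
for n,p in dict(stand=[444,270,40],lid=[411,-260,16],bowl=[612,155,38],mug=[647,-174,75]).items(): print(n,proj(a,p))
E
```

```text
stand [[152.67271599 254.26126926]]
lid [[377.00843279 263.98276721]]
bowl [[201.97726026 183.04837747]]
mug [[340.51394692 162.66240262]]
```

View pics/top0.png

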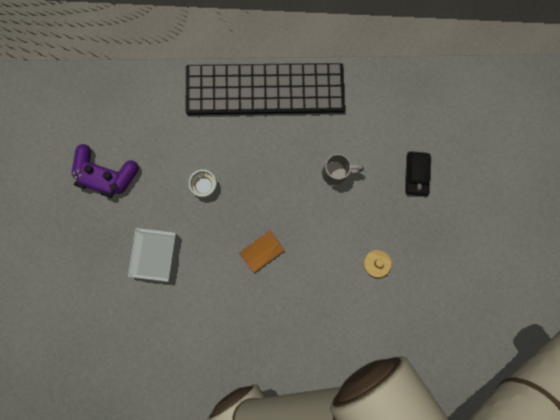

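View pics/scene0.png

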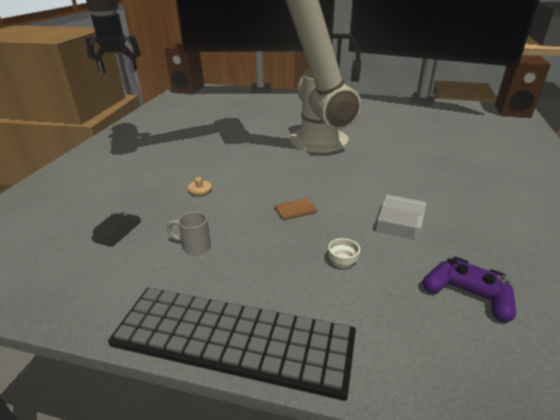

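View pics/wrist0.png

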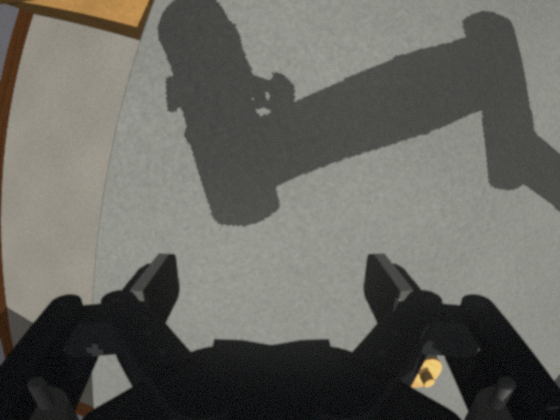

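```bash
python3 - <<'E'
from h import *
import pickle
a=pickle.load(open('last_top.pkl','rb'));b=pickle.load(open('last_scene.pkl','rb'))
save(a,'t1',(120,140,280,290),5)
save(a,'t2',(310,140,430,290),4)
save(b,'s1',(270,180,440,280),4.5)
save(b,'s2',(160,170,260,270),5)
E
```

```text
(no output)
```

View pics/t1.png

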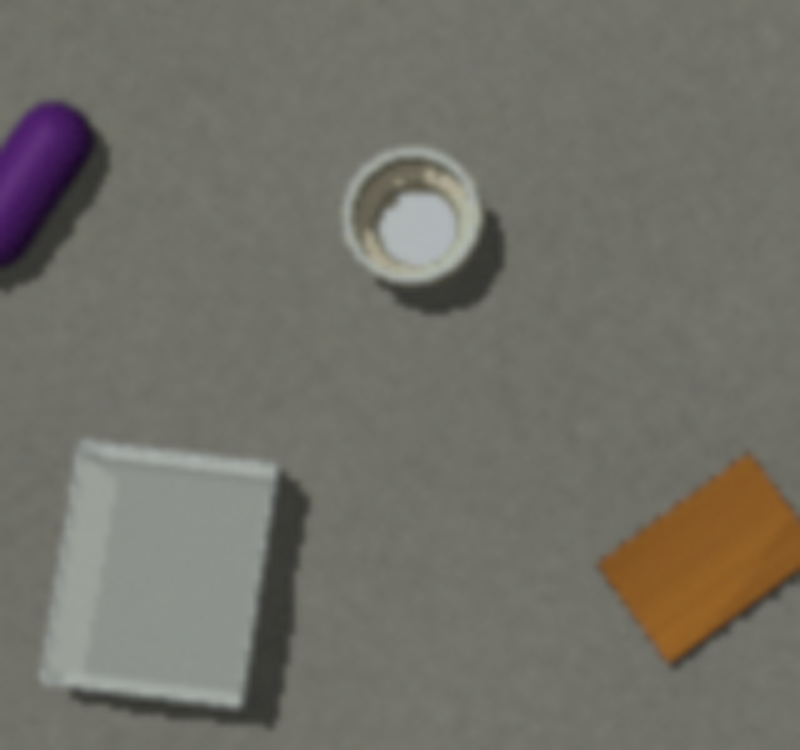

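View pics/t2.png

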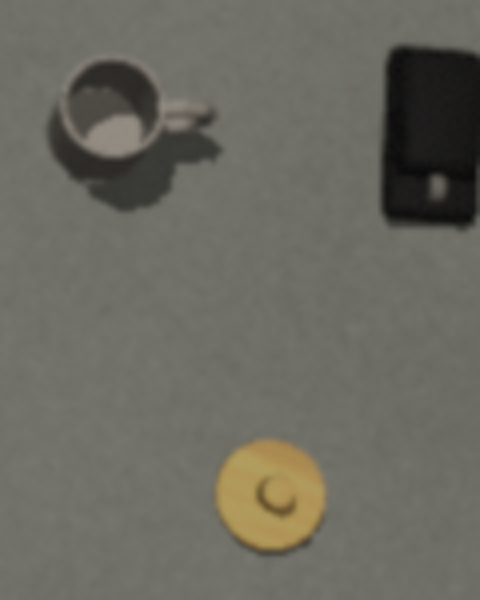

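View pics/s1.png

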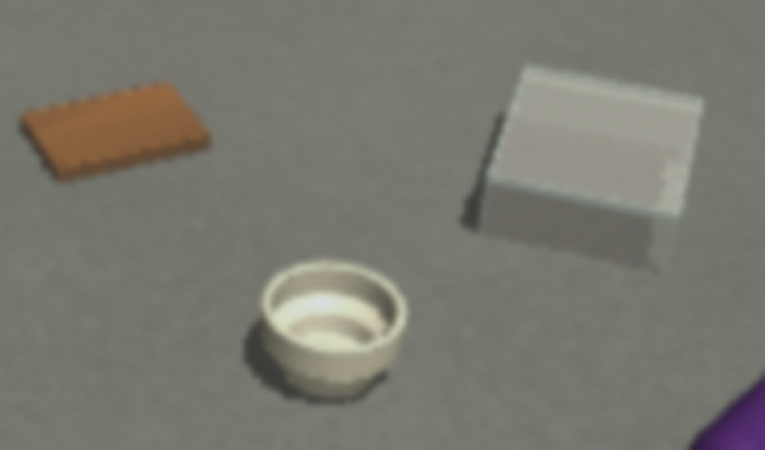

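View pics/s2.png

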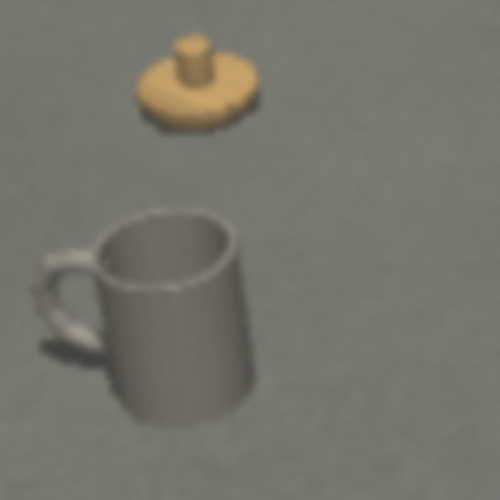

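```bash
python3 - <<'E'
from h import *
import pickle
a=pickle.load(open('last_top.pkl','rb'));b=pickle.load(open('last_scene.pkl','rb'))
def rep(n,im,c,z):
    q=unproj(im,c,z)[:,:2]; e=np.roll(q,-1,0)-q
    print(n,'c',q.mean(0).round(1),'L',np.hypot(*e.T).round(1),'ang',np.degrees(np.arctan2(e[:,1],e[:,0])).round(1))
T=lambda l:np.array(l)/5+[120,140]
S=lambda l:np.array(l)/4.5+[270,180]
rep('stand top',a,T([[80,440],[278,466],[242,708],[41,684]]),40)
rep('stand sc',b,S([[527,66],[702,100],[682,212],[488,182]]),40)
rep('coaster top',a,T([[748,453],[812,545],[673,664],[598,566]]),12)
rep('coaster sc',b,S([[170,84],[211,137],[61,173],[22,118]]),12)
def circ(n,im,l,f,off,z):
    q=unproj(im,np.array(l)/f+off,z)[:,:2]; A=np.c_[2*q,np.ones(len(q))]; s=np.linalg.lstsq(A,(q**2).sum(1),rcond=None)[0]
    print(n,s[:2].round(1),'d',2*np.sqrt(s[2]+s[:2]@s[:2]).round(1))
circ('bowl top',a,[[341,215],[483,213],[412,145],[410,286]],5,[120,140],38)
circ('bowl sc',b,[[262,308],[407,314],[332,261],[334,350]],4.5,[270,180],38)
circ('mug top',a,[[59,107],[162,108],[111,55],[110,160]],4,[310,140],75)
circ('mug sc',b,[[96,260],[237,240],[170,208],[165,290]],5,[160,170],75)
circ('lid top',a,[[215,495],[327,494],[271,439],[270,550]],4,[310,140],14)
circ('lid sc',b,[[137,90],[260,80],[200,52],[190,125]],5,[160,170],15)
h=unproj(a,np.array([213,113])/4+[310,140],60);print('handle tip',h)
E
```

```text
stand top c [443.  271.4] L [ 93.9 113.6  93.8 114.6] ang [-98.7 171.9  81.9  -8. ]
stand sc c [448.  275.8] L [ 92.9 108.7  93.1 119.1] ang [ 81.2  -7.6 -92.4 172.4]
coaster top c [447.6  15.5] L [54.  87.5 59.  90.3] ang [-146.6  129.2   36.5  -54.1]
coaster sc c [455.3  20.7] L [58.6 89.5 58.4 91.8] ang [  33.6  -53.8 -144.   126.3]
bowl top [612. 154.] d 68.4
bowl sc [614.8 157.7] d 65.6
mug top [ 637.1 -166.8] d 62.0
mug sc [ 641.6 -163.4] d 60.6
lid top [ 412.  -262.3] d 67.0
lid sc [ 420.  -255.5] d 73.0
handle tip [[ 636.07426697 -230.04449701   60.        ]]
```

play_rows(moves=[[[0.43,0.98,0],-0.95,-1],[[0.43,0.98,0],-0.95,-1],[[0.43,0.98,0],-0.95,-1],[[0.43,0.98,0],-0.95,-1],[[0.43,0.98,0],-0.95,-1],[[0.43,0.98,0],-0.95,-1],[[0.43,0.98,0],-0.95,-1]])

```text
clock: 2.17
position: [318.7, -301.1, 405.1]
ee_rot: [0.094, 0.996, -0.0, 0.0]
contact_force: [-0.6, -0.3, -0.6]
gripper_width: 85.3
```

play_rows(moves=[[[0.43,0.98,-0.2],-0.95,-1],[[0.43,0.98,-0.2],-0.95,-1],[[0.43,0.98,-0.2],-0.95,-1],[[0.43,0.98,-0.2],-0.95,-1],[[0.43,0.98,-0.2],-0.95,-1],[[0.43,0.98,-0.2],-0.95,-1],[[0.43,0.98,-0.2],-0.95,-1]])

```text
clock: 3.05
position: [449.4, -5.9, 344.2]
ee_rot: [0.335, 0.942, -0.001, -0.0]
contact_force: [0.3, -0.3, -0.6]
gripper_width: 85.2
```

play_rows(moves=[[[0,0.07,0],-0.5,-1],[[0,0.07,0],-0.5,-1],[[0,0.07,0],-0.5,-1]])

```text
clock: 3.42
position: [449.7, 13.8, 344.1]
ee_rot: [0.456, 0.89, -0.001, -0.0]
contact_force: [0.5, -0.1, 0.8]
gripper_width: 85.3
```

```bash
python3 - <<'E'
from h import *
s=arm.read_state();print(s['position'],s['ee_rot'],s['joints'])
im=get('wrist');save(im,'w1');print(im['xyz'])
print(arm.look_for('coaster',im)); print(proj(im,[[450,18,12],[450,18,0]]))
t=get('top');save(t,'t3',(220,210,310,290),8)
E
```

```text
[449.70119671  13.76253179 344.10989215] [ 4.55581110e-01  8.90193539e-01 -1.10236633e-03 -3.17595540e-04] [ 3.93979910e-01  1.45481585e-01 -4.92676120e-01  1.17155404e-03
 -9.34730867e-01 -2.91152363e+00]
[412.20020406  66.72628203 313.12629846]
[{'centre': [449.2, 19.4, 11.5], 'conf': 0.81}]
[[274.1200486  186.34417409]
 [274.03724487 183.8922799 ]]
```

View pics/w1.png

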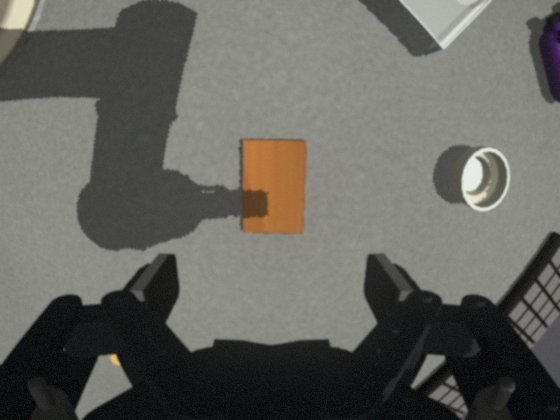

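```bash
cat >> h.py <<'E'
def rep(n,im,c,z):
    q=unproj(im,c,z)[:,:2]; e=np.roll(q,-1,0)-q
    print(n,'c',q.mean(0).round(1),'L',np.hypot(*e.T).round(1),'ang',np.degrees(np.arctan2(e[:,1],e[:,0])).round(1))
def corners(im,mask,name,z):
    cs,_=cv2.findContours(mask.astype(np.uint8),cv2.RETR_EXTERNAL,cv2.CHAIN_APPROX_NONE)
    c=max(cs,key=cv2.contourArea); q=unproj(im,c[:,0,:],z)[:,:2].astype(np.float32)
    r=cv2.minAreaRect(q); print(name,r)
    return r
def yaw(q):
    y=Ro.from_quat(q).as_matrix()[:,1]; return np.degrees(np.arctan2(y[1],y[0]))
E
python3 - <<'E'
from h import *
import pickle
w=pickle.load(open('last_wrist.pkl','rb'));t=pickle.load(open('last_top.pkl','rb'));s=pickle.load(open('last_scene.pkl','rb'))
rep('w',w,[[242.5,139],[306,140.5],[303.5,233.5],[242,232.5]],12)
for n,im in (('w',w),('t',t),('s',s)):
    p=im['pixels'].astype(int); m=(p[...,0]-p[...,2]>35)&(p[...,0]>1.5*p[...,2])
    yy,xx=np.mgrid[:420,:560]; c=proj(im,[450,18,12])[0]; m&=(np.hypot(xx-c[0],yy-c[1])<80)
    corners(im,m,n,12 if n!='s' else 10)
print(yaw(arm.read_state()['ee_rot']))
E
```

```text
w c [450.3  16.6] L [58.7 90.8 60.7 91.1] ang [  34.5  -54.4 -145.2  124.4]
w ((449.7840881347656, 16.78597640991211), (59.438167572021484, 91.34076690673828), 34.67219161987305)
t ((419.43084716796875, 24.453777313232422), (28.777244567871094, 47.006465911865234), 25.30689811706543)
s ((451.9258117675781, 19.145092010498047), (69.72773742675781, 92.9947280883789), 34.85630798339844)
35.81963966608584
```

play_rows(moves=[[[0.001,0.01,-0.3],-0.04,-1],[[0.001,0.01,-0.4],-0.04,-1],[[0.001,0.01,-0.5],-0.04,-1],[[0.001,0.01,-0.54],-0.04,-1],[[0.001,0.01,-0.565],-0.04,-1],[[0.001,0.01,-0.565],-0.04,-1],[[0.001,0.01,-0.565],-0.04,-1]])

```text
clock: 4.45
position: [450.2, 17.2, 175.7]
ee_rot: [0.465, 0.886, -0.0, 0.001]
contact_force: [0.7, 0.0, 0.3]
gripper_width: 85.6
```

```bash
python3 - <<'E'
from h import *
s=arm.read_state();print(s['position'],yaw(s['ee_rot']),s['contact_force'])
im=get('wrist');save(im,'w2');
im=get('scene');save(im,'s3',(220,120,380,240),5)
E
```

```text
[450.23379184  17.22201134 175.71767699] 34.63441919584241 [0.67104729 0.03492953 0.31654659]
```

View pics/w2.png

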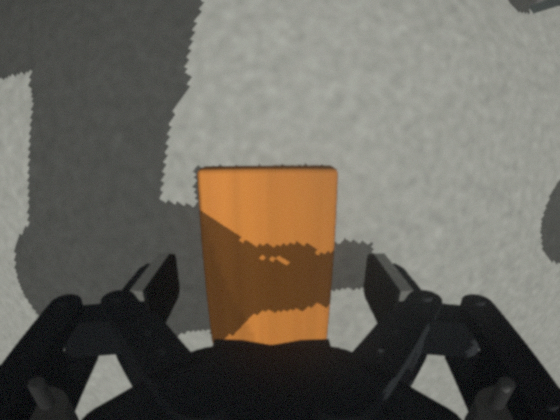

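View pics/s3.png

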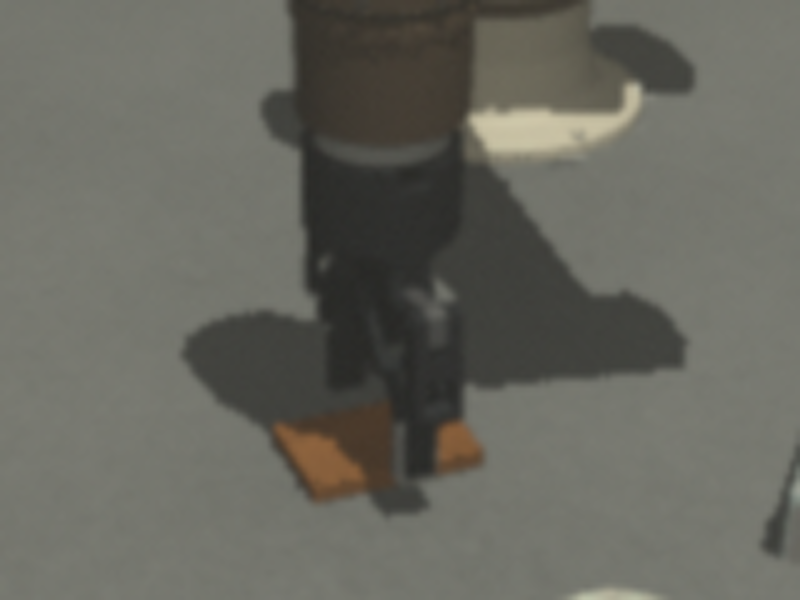

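play_rows(moves=[[[0,0,-0.015],0,-1],[[0,0,-0.015],0,0.0],[[0,0,-0.015],0,0.3],[[0,0,-0.015],0,0.5],[[0,0,-0.015],0,0.5],[[0,0,-0.015],0,0.5],[[0,0,-0.015],0,0.5]])

```text
clock: 5.42
position: [450.2, 17.3, 171.5]
ee_rot: [0.464, 0.886, -0.0, 0.001]
contact_force: [-0.6, 0.2, 5.5]
gripper_width: 58.3
```

```bash
python3 - <<'E'
from h import *
s=arm.read_state();print(s['position'],yaw(s['ee_rot']),s['contact_force'],s['gripper_width'])
im=get('wrist');save(im,'w3');
im=get('scene');save(im,'s4',(220,120,380,240),5)
E
```

```text
[450.17814488  17.26909048 171.5280689 ] 34.65548008738665 [-0.61939976  0.20887555  5.53341551] 58.341359294789385
```

View pics/w3.png

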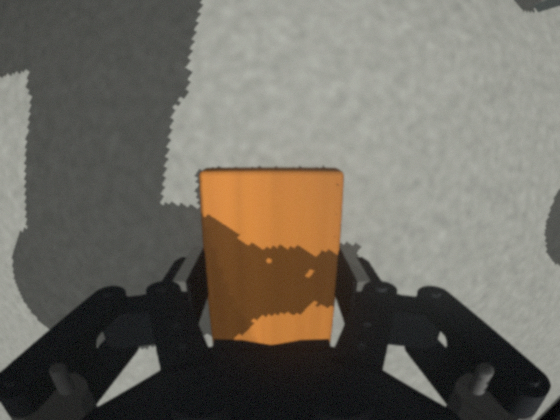

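View pics/s4.png

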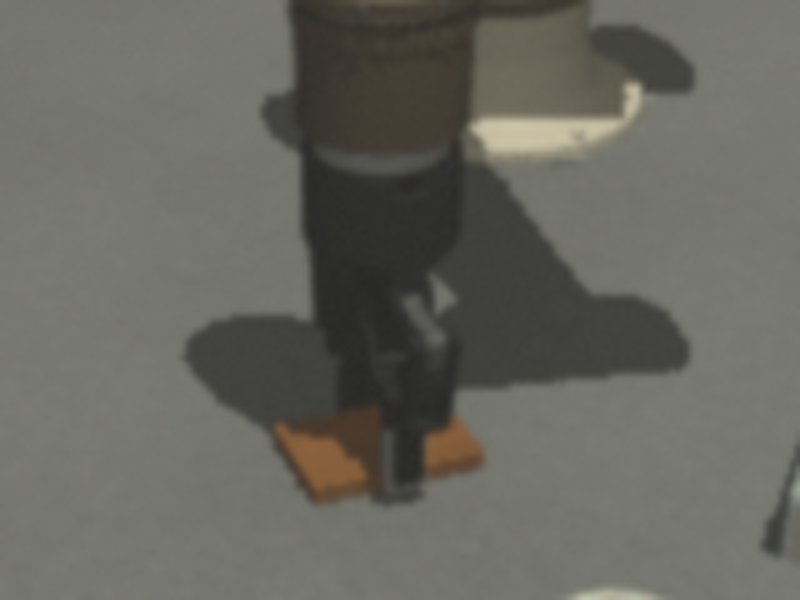

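play_rows(moves=[[[0,0,0.1],0,1],[[0,0,0.3],0,1],[[0,0,0.5],0,1],[[0,0.2,0.5],0.3,1],[[0,0.4,0.5],0.6,1],[[0,0.45,0.5],0.9,1],[[0,0.45,0.5],0.9,1],[[0,0.45,0.5],0.9,1]])

```text
clock: 6.52
position: [449.9, 151.6, 321.1]
ee_rot: [0.246, 0.969, -0.0, 0.0]
contact_force: [-1.2, -0.1, -0.0]
gripper_width: 58.3
```

play_rows(moves=[[[0,0,0],0.3,1],[[0,0.0,0],0.69,1],[[0,0,0],0.69,1],[[0,0,0],0.69,1]])

```text
clock: 7.02
position: [449.9, 150.9, 321.1]
ee_rot: [0.07, 0.998, -0.0, 0.0]
contact_force: [-0.3, -0.2, -1.0]
gripper_width: 58.2
```

```bash
python3 - <<'E'
from h import *
s=arm.read_state();print(s['position'],yaw(s['ee_rot']),s['contact_force'],s['gripper_width'],s['joints'])
im=get('wrist');save(im,'w4');print(im['xyz'])
print(proj(im,[[445,273,40]]))
print(arm.look_for('stand',im))
E
```

```text
[449.92539699 150.88939444 321.09653254] 81.95064013351771 [-0.30685888 -0.24099434 -0.98394952] 58.233412414711474 [ 6.67238662e-01  2.14800445e-01 -4.71365642e-01  9.76124203e-04
 -8.84972431e-01 -2.37914102e+00]
[385.79310634 159.65951195 290.13641894]
[[415.62125327 177.79521237]]
[{'centre': [436.5, 269.7, 39.3], 'conf': 0.55}]
```

View pics/w4.png

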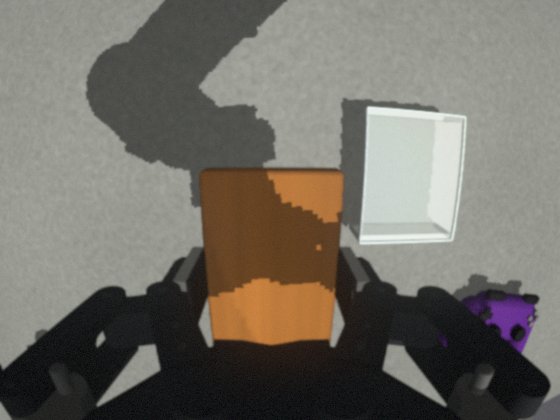

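```bash
python3 - <<'E'
from h import *
import pickle
w=pickle.load(open('last_wrist.pkl','rb'))
save(w,'w4z',(330,90,480,260),3.5)
rep('w',w,[[366,107],[467,116],[455,241],[360,243]],40)
E
```

```text
w c [446.  274.4] L [ 94.9 114.   95.3 112.4] ang [ 82.3  -7.2 -98.7 172.6]
```

View pics/w4z.png

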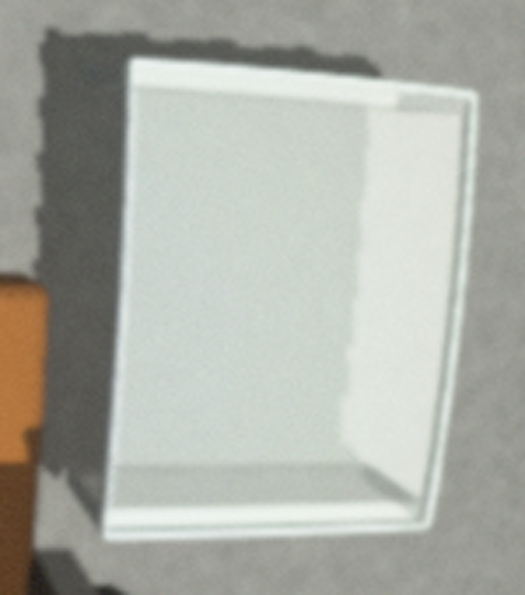

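```bash
python3 - <<'E'
from h import *
import pickle
w=pickle.load(open('last_wrist.pkl','rb'))
rep('w',w,[[367.4,106.6],[466.3,116.6],[452.9,240.6],[360,244.3]],40)
q=unproj(w,[[202,170],[343,170]],162);print(q,q.mean(0))
u=np.radians(81.95); m=q.mean(0)[:2]; l=np.array([np.cos(u-np.pi/2),np.sin(u-np.pi/2)]);print(m+46*l, m-46*l)
E
```

```text
w c [446.2 273.9] L [ 93.1 112.9  92.7 113.9] ang [ 81.7  -8.1 -97.7 172.1]
[[401.0446807  129.26983551 162.        ]
 [408.99840037 185.67258357 162.        ]] [405.02154053 157.47120954 162.        ]
[450.56826758 151.02949743] [359.47481348 163.91292165]
```

play_rows(moves=[[[-0.014,0.2,0],0,1],[[-0.014,0.41,0],0,1],[[-0.014,0.41,-0.1],0,1],[[-0.014,0.41,-0.2],0,1],[[-0.014,0.41,-0.3],0,1],[[-0.014,0.41,-0.32],0,1],[[-0.014,0.41,-0.32],0,1],[[-0.014,0.41,-0.32],0,1]])

```text
clock: 8.12
position: [446.2, 274.5, 226.4]
ee_rot: [0.069, 0.998, 0.001, 0.001]
contact_force: [0.5, -0.5, -0.8]
gripper_width: 58.5
```

```bash
python3 - <<'E'
from h import *
s=arm.read_state();print(s['position'],yaw(s['ee_rot']),s['contact_force'],s['gripper_width'],s['joints'])
im=get('wrist');save(im,'w5')
E
```

```text
[446.1606299  274.54023051 226.44726494] 82.03425956682219 [ 0.53571027 -0.45801045 -0.76419053] 58.50225375655196 [ 8.61852792e-01  4.20180773e-01 -4.62344251e-01  1.57413232e-03
 -6.85900892e-01 -2.57289602e+00]
```

View pics/w5.png

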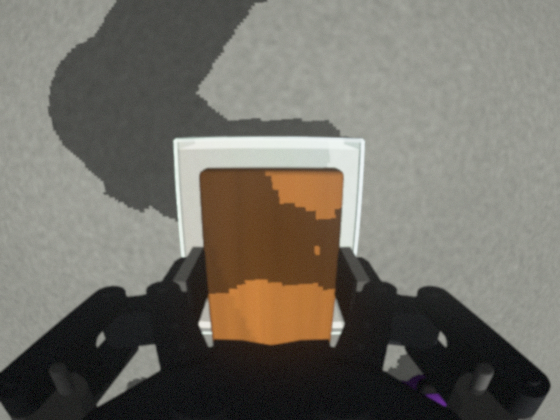

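```bash
python3 - <<'E'
from h import *
import pickle
w=pickle.load(open('last_wrist.pkl','rb'))
for q,z,h in (([[175,139],[365,140]],40,56),([[201,169.5],[343,169.5]],226.4-171+12,46)):
    q=unproj(w,q,z)[:,:2]; m=q.mean(0);u=np.radians(-8); print(q, m+h*np.array([np.cos(u),np.sin(u)]))
E
```

```text
[[383.58937601 235.94234583]
 [397.00241056 327.81664407]] [445.75090513 274.0858013 ]
[[397.34427805 252.84942811]
 [405.28935104 309.5845034 ]] [446.8691457  274.81500311]
```

Within about 1 mm. Lower: from z 226.4 to 212.5.

play_rows(moves=[[[-0.003,-0.003,-0.03],0,1],[[-0.003,-0.003,-0.045],0,1],[[-0.003,-0.003,-0.048],0,1],[[-0.003,-0.003,-0.05],0,1],[[-0.003,-0.003,-0.05],0,1]])

```text
clock: 8.8
position: [445.2, 273.5, 211.6]
ee_rot: [0.069, 0.998, 0.001, 0.001]
contact_force: [-1.3, -1.4, 1.6]
gripper_width: 57.9
```

play_rows(moves=[[[0,0,0],0,0],[[0,0,0.0],0,-0.5],[[0,0,0.0],0,-1],[[0,0,0.05],0,-1],[[0,0,0.2],0,-1],[[0,0,0.4],0,-1],[[0.2,-0.2,0.4],0,-1],[[0.3,-0.4,0.4],0,-1],[[0.3,-0.4,0.4],0,-1]])

```text
clock: 9.93
position: [536.1, 151.2, 332.9]
ee_rot: [0.071, 0.997, 0.001, 0.002]
contact_force: [0.4, -0.2, -0.8]
gripper_width: 85.2
```

```bash
python3 - <<'E'
from h import *
s=arm.read_state();print(s['position'],yaw(s['ee_rot']),s['contact_force'],s['gripper_width'],s['joints'])
im=get('wrist');save(im,'w6',s=1.4)
im=get('top');save(im,'t6',(80,130,280,300),4)
E
```

```text
[536.14416679 151.17138174 332.93577812] 81.89596052394025 [ 0.38210692 -0.18947551 -0.8234024 ] 85.23698992790123 [ 5.65904698e-01  3.32531883e-01 -2.65279190e-01  6.37350850e-04
 -9.68901647e-01 -2.27850688e+00]
```

View pics/w6.png

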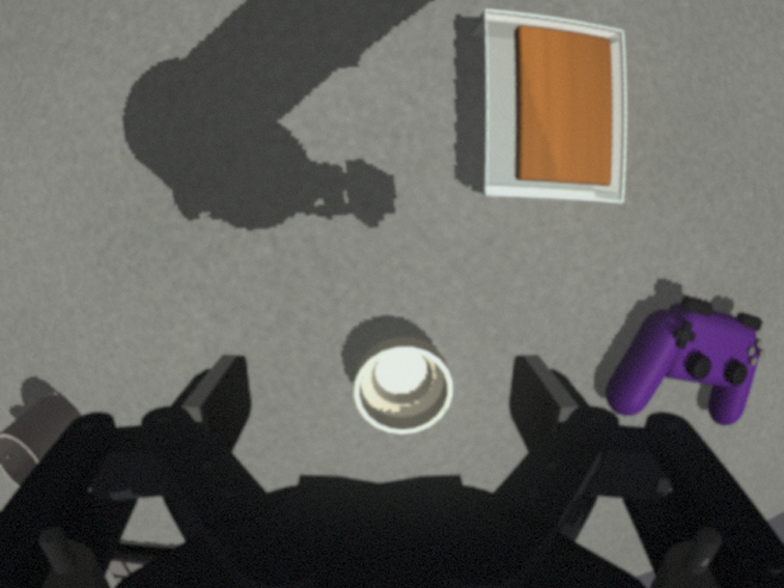

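View pics/t6.png

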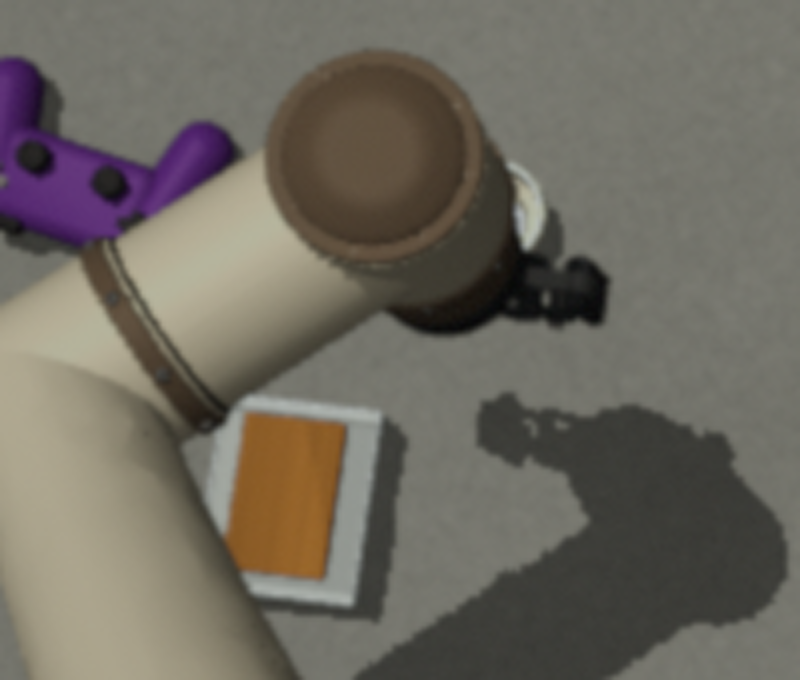

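```bash
python3 - <<'E'
from h import *
import pickle
w=pickle.load(open('last_wrist.pkl','rb'));t=pickle.load(open('last_top.pkl','rb'))
save(w,'w6z',(320,0,460,150),4)
save(t,'t6z',(125,220,185,290),8)
rep('st',w,np.array([[485,10],[624,31],[624,203],[485,194]])/1.4,40)
rep('co',w,np.array([[518,26],[611,37],[611,185],[517,179]])/1.4,52)
T=lambda l:np.array(l)/4+[80,130]
rep('co t',t,T([[245,411],[346,423],[323,579],[228,571]]),52)
q=unproj(t,T([[382,412],[354,607]]),40)[:,:2];print(q)
E
```

```text
st c [446.4 273.8] L [ 93.1 112.8  93.7 111.8] ang [ 82.   -8.  -98.6 171.8]
co c [446.8 273.1] L [60.1 91.5 60.8 89.5] ang [ 84.1  -8.2 -97.9 171.3]
co t c [444.  270.6] L [59.1 90.7 54.7 92.6] ang [-98.  172.1  83.9  -5.1]
[[492.80939315 217.18296837]
 [379.55025169 232.71760384]]
```

View pics/w6z.png

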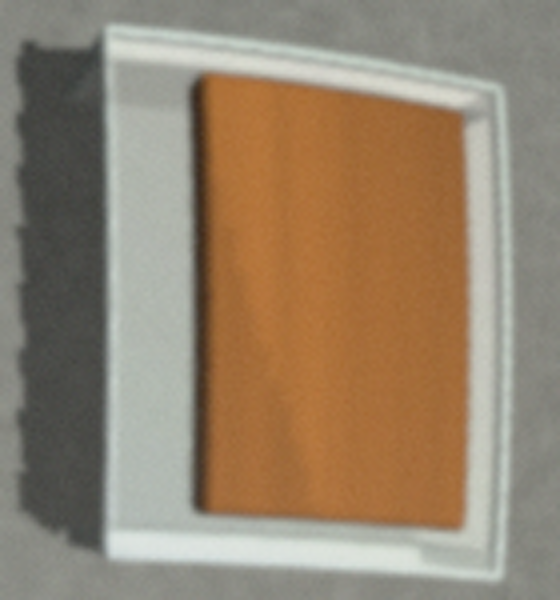

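View pics/t6z.png

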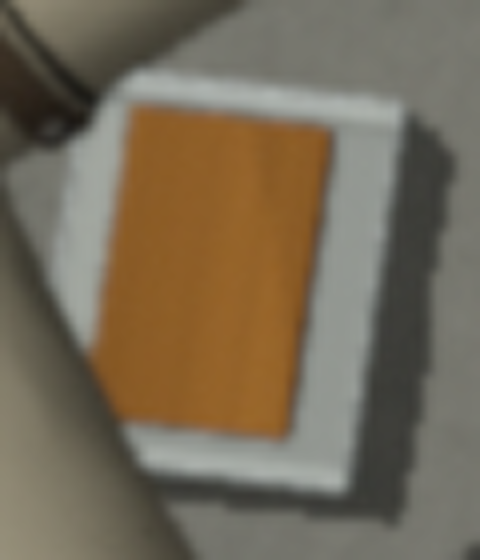

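play_rows(moves=[[[0.1,-0.2,0.1],0.33,-1],[[0.2,-0.4,0.1],0.66,-1],[[0.3,-0.6,0.1],1,-1],[[0.34,-0.8,0.1],1,-1],[[0.34,-0.98,0.1],1,-1],[[0.34,-0.98,0.1],1,-1]])

```text
clock: 10.78
position: [638.0, -145.1, 362.9]
ee_rot: [-0.188, 0.982, 0.001, 0.001]
contact_force: [0.6, 0.5, -0.1]
gripper_width: 85.5
```

play_rows(moves=[[[0,-0.07,0],0.33,-1],[[0,-0.07,0],0.66,-1],[[0,-0.07,0],1,-1],[[0,-0.07,0],1,-1]])

```text
clock: 11.28
position: [638.0, -164.8, 363.6]
ee_rot: [-0.435, 0.9, 0.001, 0.001]
contact_force: [-0.2, -0.0, 0.4]
gripper_width: 85.5
```

play_rows(moves=[[[0,0,0],0.33,-1],[[0,0,0],0.66,-1],[[0,0,0],1,-1],[[0,0,0],1,-1],[[0,0,0],1,-1]])

```text
clock: 11.9
position: [638.0, -164.2, 363.8]
ee_rot: [-0.652, 0.758, 0.002, 0.001]
contact_force: [0.8, -0.1, -0.0]
gripper_width: 85.1
```

```bash
python3 - <<'E'
from h import *
s=arm.read_state();print(s['position'],yaw(s['ee_rot']),s['contact_force'],s['gripper_width'],s['joints'])
im=get('wrist');save(im,'w7',s=1.4)
print(arm.look_for('mug',im))
E
```

```text
[ 637.9862091  -164.23891646  363.75592563] 171.4199003725234 [ 0.77088133 -0.14971855 -0.02839102] 85.05601175764068 [-0.00773049  0.47038286  0.04137377 -0.00438985 -1.14239823 -0.14019793]
[]
```

View pics/w7.png

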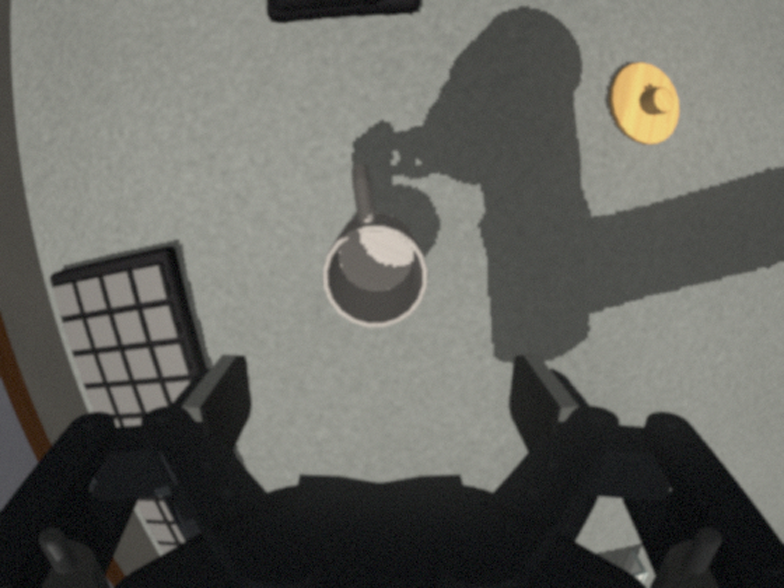

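```bash
cat >> h.py <<'E'
def circ(n,im,l,f,off,z):
    q=unproj(im,np.array(l)/f+off,z)[:,:2]; A=np.c_[2*q,np.ones(len(q))]; s=np.linalg.lstsq(A,(q**2).sum(1),rcond=None)[0]
    print(n,s[:2].round(1),'d',2*np.sqrt(s[2]+s[:2]@s[:2]).round(1))
E
python3 - <<'E'
from h import *
import pickle
w=pickle.load(open('last_wrist.pkl','rb'))
circ('mug',w,[[323,275],[427,276],[375,224],[377,326],[340,239],[412,240]],1.4,[0,0],75)
print(unproj(w,np.array([[360,168]])/1.4,50))
circ('lid',w,[[610,95],[680,112],[641,62],[650,143]],1.4,[0,0],15)
print(unproj(w,np.array([[659,99]])/1.4,40))
E
```

```text
mug [ 640.8 -167.4] d 60.8
[[ 640.71483744 -230.82186999   50.        ]]
lid [ 414.8 -260.7] d 66.6
[[ 419.96739119 -260.66267637   40.        ]]
```

play_rows(moves=[[[0.008,-0.01,-0.1],0.28,-1],[[0.008,-0.01,-0.25],0.28,-1],[[0.008,-0.01,-0.4],0.28,-1],[[0.008,-0.01,-0.5],0.28,-1],[[0.008,-0.01,-0.555],0.28,-1],[[0.008,-0.01,-0.555],0.28,-1],[[0.008,-0.01,-0.555],0.28,-1]])

```text
clock: 12.88
position: [641.1, -167.5, 198.7]
ee_rot: [-0.706, 0.708, 0.001, 0.002]
contact_force: [-0.4, 0.8, 0.2]
gripper_width: 85.5
```

```bash
python3 - <<'E'
from h import *
s=arm.read_state();print(s['position'],yaw(s['ee_rot']),s['contact_force'],s['gripper_width'],s['joints'])
im=get('wrist');save(im,'w8')
E
```

```text
[ 641.07466893 -167.54563187  198.73906184] 179.88890808365062 [-0.43450603  0.75494695  0.17778234] 85.4639377113799 [-0.01272053  0.63992883 -0.11863596 -0.00467065 -0.81069715  0.01399972]
```

View pics/w8.png

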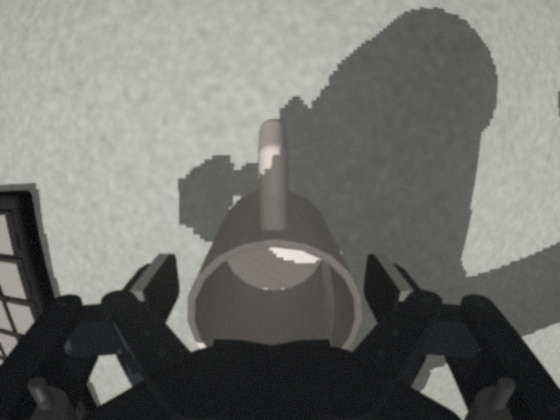

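play_rows(moves=[[[0,0,0],0,0],[[0,0,0],0,0.5],[[0,0,0],0,1],[[0,0,0],0,1],[[0,0,0],0,1],[[0,0,0.03],0,1],[[0,0,0.15],0,1],[[0,0,0.35],0,1],[[0,0,0.5],0,1],[[0,0,0.5],0,1]])

```text
clock: 14.18
position: [641.6, -167.7, 354.0]
ee_rot: [-0.707, 0.708, -0.003, 0.005]
contact_force: [0.3, 0.6, -1.7]
gripper_width: 59.7
```

```bash
python3 - <<'E'
from h import *
s=arm.read_state();print(s['position'],yaw(s['ee_rot']),s['contact_force'],s['gripper_width'],s['joints'])
im=get('wrist');save(im,'w9')
im=get('scene');save(im,'s9')
E
```

```text
[ 641.60435337 -167.66183894  353.98581138] 179.9051379698306 [ 0.31521569  0.5882974  -1.72144794] 59.74953845840126 [-0.01276328  0.48251545  0.03561853 -0.0030484  -1.11257538  0.01245542]
```

View pics/w9.png

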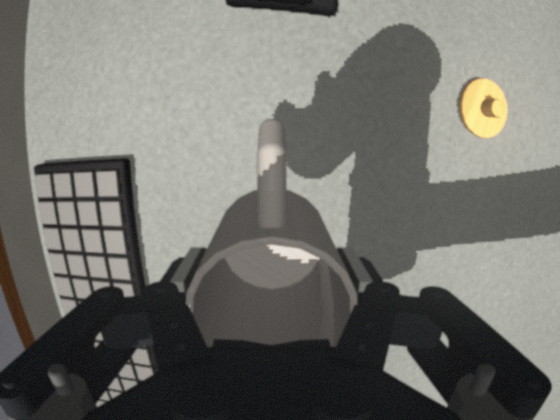

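View pics/s9.png

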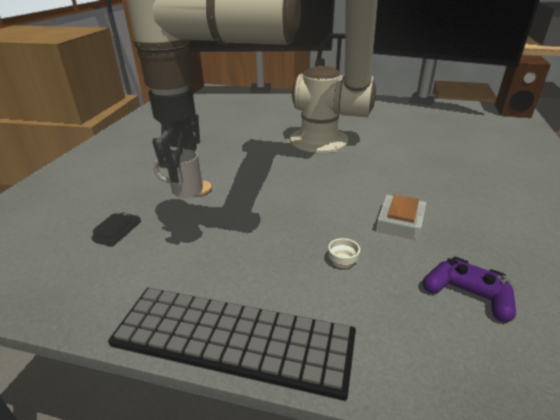

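play_rows(moves=[[[-0.1,0.17,0],0,1],[[-0.18,0.35,0],0,1],[[-0.26,0.54,0],0,1],[[-0.33,0.74,0],0,1],[[-0.33,0.74,0],0,1],[[-0.33,0.74,0],0,1]])

```text
clock: 15.02
position: [541.0, 54.8, 346.8]
ee_rot: [-0.706, 0.708, 0.002, 0.0]
contact_force: [0.7, -0.4, -1.9]
gripper_width: 59.7
```

play_rows(moves=[[[-0.1,0.17,0],0,1],[[-0.18,0.35,0],0,1],[[-0.26,0.5,0],0,1],[[-0.317,0.6,0],0,1],[[-0.317,0.73,0],0,1],[[-0.317,0.73,0],0,1],[[-0.317,0.73,0],0,1]])

```text
clock: 15.9
position: [446.4, 272.7, 345.7]
ee_rot: [-0.706, 0.708, 0.002, -0.001]
contact_force: [0.0, -0.8, -2.2]
gripper_width: 59.8
```

```bash
python3 - <<'E'
from h import *
s=arm.read_state();print(s['position'],yaw(s['ee_rot']),s['contact_force'],s['gripper_width'],s['joints'])
im=get('wrist');save(im,'w10')
im=get('scene');save(im,'s10',(320,80,480,260),4)
E
```

```text
[446.37407033 272.72006004 345.7230615 ] 179.78600095480468 [ 0.03623048 -0.82174418 -2.20488477] 59.75134278341476 [ 0.85778241  0.26613969 -0.32444758 -0.00535833 -0.9817079  -0.8585408 ]
```

View pics/w10.png

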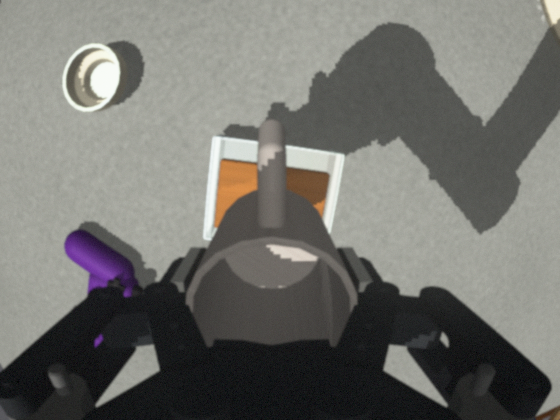

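View pics/s10.png

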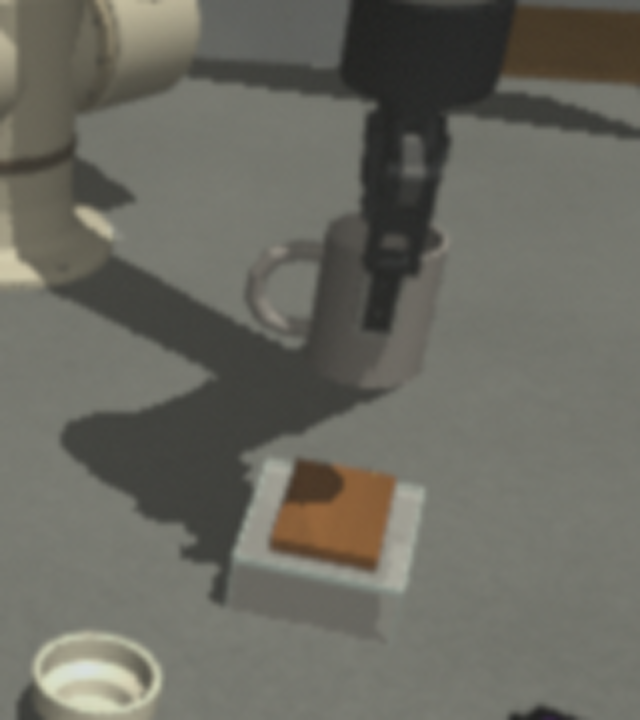

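```bash
python3 - <<'E'
from h import *
import pickle
w=pickle.load(open('last_wrist.pkl','rb'))
save(w,'w10z',(160,180,390,350),3.4)
q=unproj(w,[[272,238]],222);print(q)
E
```

```text
[[446.49344568 241.68544689 222.        ]]
```

View pics/w10z.png

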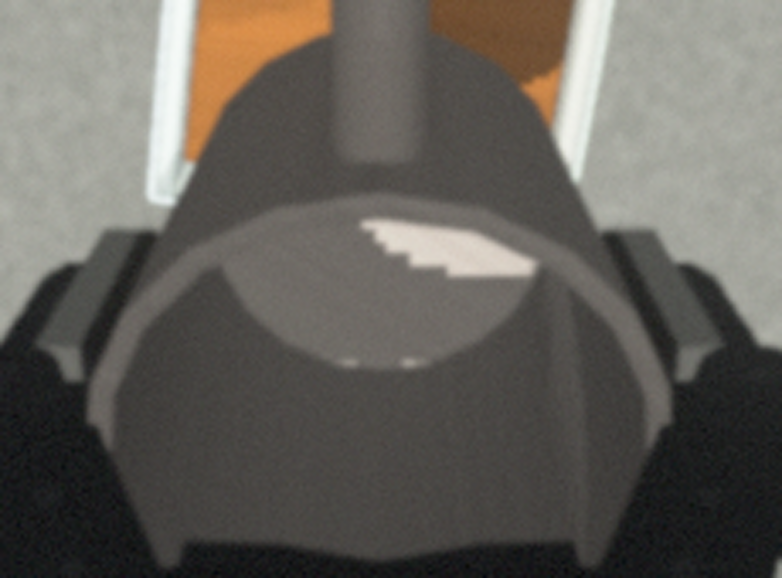

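play_rows(moves=[[[0,0.002,-0.12],0,1],[[0,0.002,-0.22],0,1],[[0,0.002,-0.28],0,1],[[0,0.002,-0.295],0,1],[[0,0.002,-0.305],0,1],[[0,0.002,-0.31],0,1],[[0,0.002,-0.314],0,1],[[0,0.002,-0.314],0,1]])

```text
clock: 17.0
position: [446.5, 273.2, 252.7]
ee_rot: [-0.706, 0.708, 0.002, 0.0]
contact_force: [-1.1, -0.7, 1.1]
gripper_width: 60.0
```

play_rows(moves=[[[0,0,-0.004],0,1],[[0,0,-0.006],0,1],[[0,0,-0.006],0,1]])

```text
clock: 17.38
position: [446.4, 273.2, 252.7]
ee_rot: [-0.706, 0.708, 0.002, 0.0]
contact_force: [-4.9, -1.8, 9.8]
gripper_width: 59.8
```

Firm contact, seated. Release and lift.

play_rows(moves=[[[0,0,0.002],0,0],[[0,0,0.002],0,-1],[[0,0,0.002],0,-1],[[0,0,0.002],0,-1],[[0,0,0.05],0,-1],[[0,0,0.2],0,-1],[[0,0,0.4],0,-1],[[0,0,0.45],0,-1],[[0,0,0.45],0,-1]])

```text
clock: 18.5
position: [446.2, 273.1, 389.3]
ee_rot: [-0.706, 0.708, 0.002, 0.002]
contact_force: [0.1, -0.1, -0.4]
gripper_width: 85.6
```

```bash
python3 - <<'E'
from h import *
s=arm.read_state();print(s['position'],yaw(s['ee_rot']),s['contact_force'],s['gripper_width'],s['joints'])
im=get('wrist');save(im,'w11',s=1.4)
im=get('scene');save(im,'s11',(320,80,480,260),4)
E
```

```text
[446.20353451 273.06932237 389.25420865] 179.81533060335803 [ 0.06483791 -0.10881905 -0.36849976] 85.5863984445337 [ 0.85866446  0.22348169 -0.26324592 -0.00431127 -1.07935203 -0.85986146]
```

View pics/w11.png

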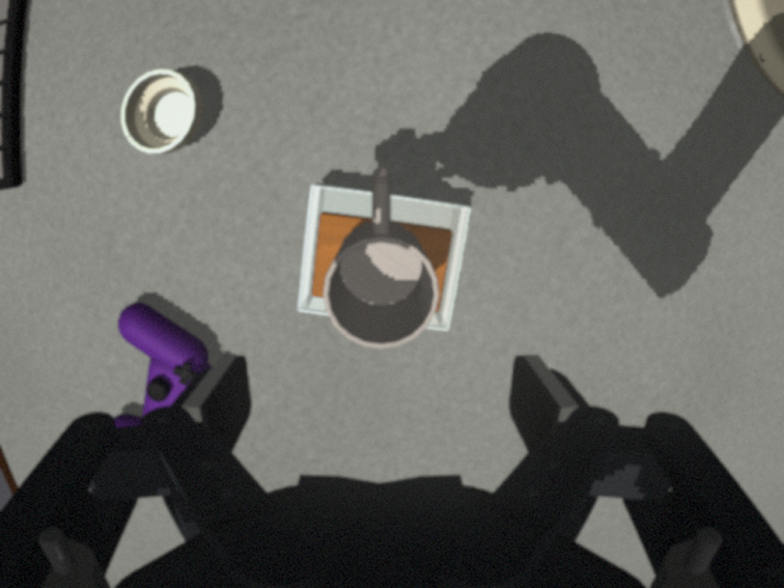

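View pics/s11.png

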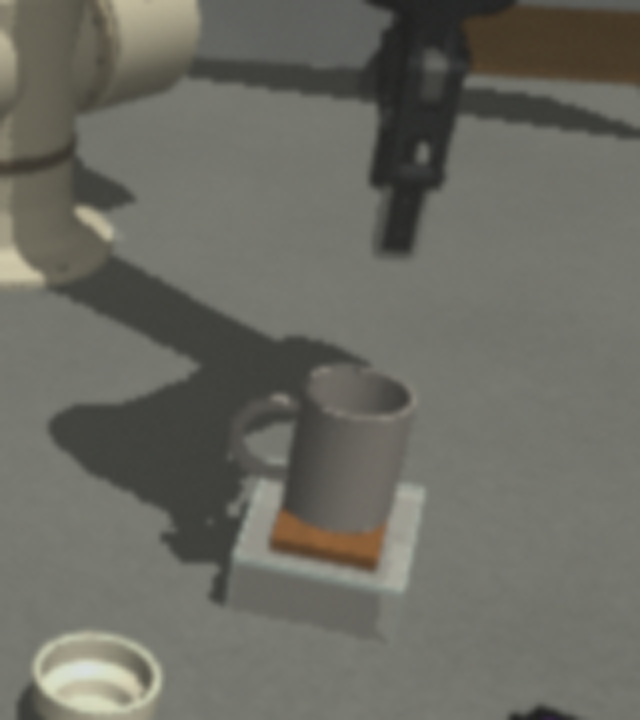

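```bash
python3 - <<'E'
from h import *
import pickle
w=pickle.load(open('last_wrist.pkl','rb'))
circ('mug',w,[[324,292],[438,293],[381,235],[382,347],[340,252],[421,251]],1.4,[0,0],127)
circ('bowl',w,[[121,113],[196,107],[162,69],[155,152]],1.4,[0,0],38)
rep('stand',w,np.array([[312,185],[470,208],[447,330],[299,311]])/1.4,40)
E
```

```text
mug [446.5 273.1] d 61.0
bowl [613.5 156.1] d 65.0
stand c [445.3 273.6] L [112.2  92.3 111.5  93.1] ang [171.7  81.5  -7.9 -98. ]
```

play_rows(moves=[[[0.18,-0.12,0],0,-1],[[0.36,-0.25,0],0,-1],[[0.55,-0.38,-0.05],0,-1],[[0.558,-0.39,-0.2],0,-1],[[0.558,-0.39,-0.2],0,-1],[[0.558,-0.39,-0.2],0,-1]])

```text
clock: 19.35
position: [613.3, 156.2, 326.3]
ee_rot: [-0.706, 0.708, 0.002, -0.001]
contact_force: [0.4, 0.2, 0.4]
gripper_width: 85.7
```

```bash
python3 - <<'E'
from h import *
s=arm.read_state();print(s['position'],yaw(s['ee_rot']),s['contact_force'],s['gripper_width'],s['joints'])
im=get('wrist');save(im,'w12',s=1.4)
E
```

```text
[613.26983063 156.23695501 326.26282423] 179.85053650782862 [0.37411679 0.23800495 0.38166716] 85.71686930108346 [ 0.50413276  0.45996051 -0.07701263 -0.00336529 -1.03770563 -0.50502709]
```

View pics/w12.png

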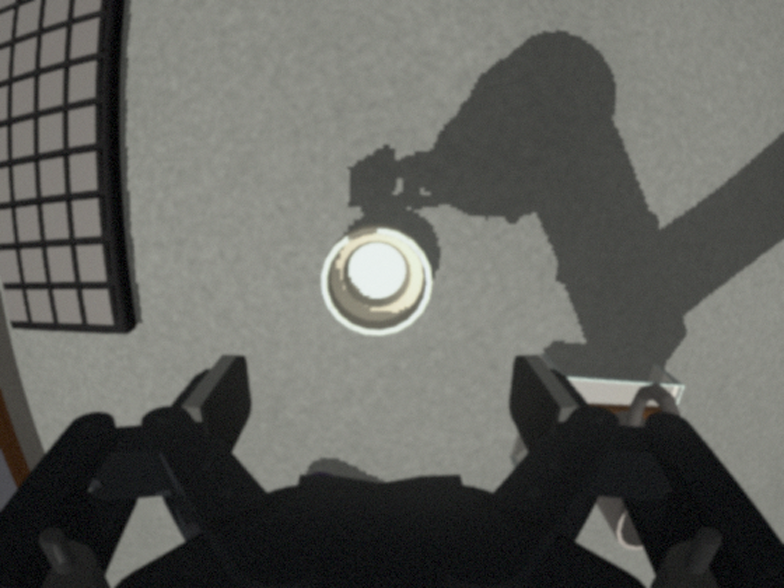

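```bash
python3 - <<'E'
from h import *
import pickle
w=pickle.load(open('last_wrist.pkl','rb'))
circ('bowl',w,[[320.5,280],[433,280],[377,226],[377,335],[337,242],[418,243]],1.4,[0,0],38)
E
```

```text
bowl [614.5 155.6] d 66.0
```

play_rows(moves=[[[0.004,-0.002,-0.15],0,-1],[[0.004,-0.002,-0.3],0,-1],[[0.004,-0.002,-0.42],0,-1],[[0.004,-0.002,-0.465],0,-1],[[0.004,-0.002,-0.474],0,-1],[[0.004,-0.002,-0.474],0,-1],[[0.004,-0.002,-0.474],0,-1]])

```text
clock: 20.27
position: [614.9, 156.3, 187.1]
ee_rot: [-0.707, 0.708, 0.001, 0.001]
contact_force: [0.1, -0.2, 0.2]
gripper_width: 85.2
```

play_rows(moves=[[[0,0,0],0,-0.5],[[0,0,0],0,0],[[0,0,0],0,0.5],[[0,0,0],0,1],[[0,0,0],0,1],[[0,0,0],0,1]])

```text
clock: 21.02
position: [615.4, 156.5, 189.1]
ee_rot: [-0.707, 0.707, 0.0, 0.002]
contact_force: [-1.2, 0.0, 6.0]
gripper_width: 64.9
```

```bash
python3 - <<'E'
from h import *
s=arm.read_state();print(s['position'],yaw(s['ee_rot']),s['contact_force'],s['gripper_width'])
im=get('wrist');save(im,'w13')
im=get('scene');save(im,'s13',(280,150,420,290),5)
E
```

```text
[615.39096651 156.49037168 189.10896845] 179.9392162123077 [-1.18897487e+00  5.43515300e-03  5.96788223e+00] 64.91648800701422
```

View pics/w13.png

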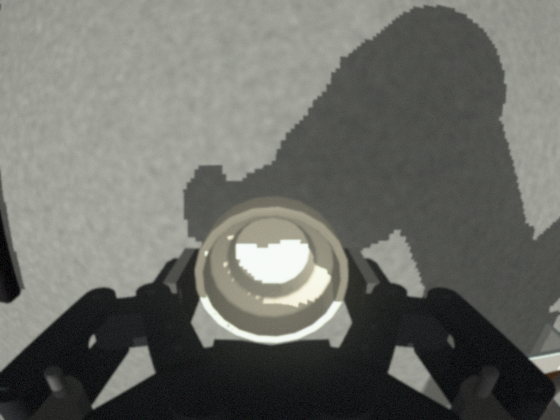

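View pics/s13.png

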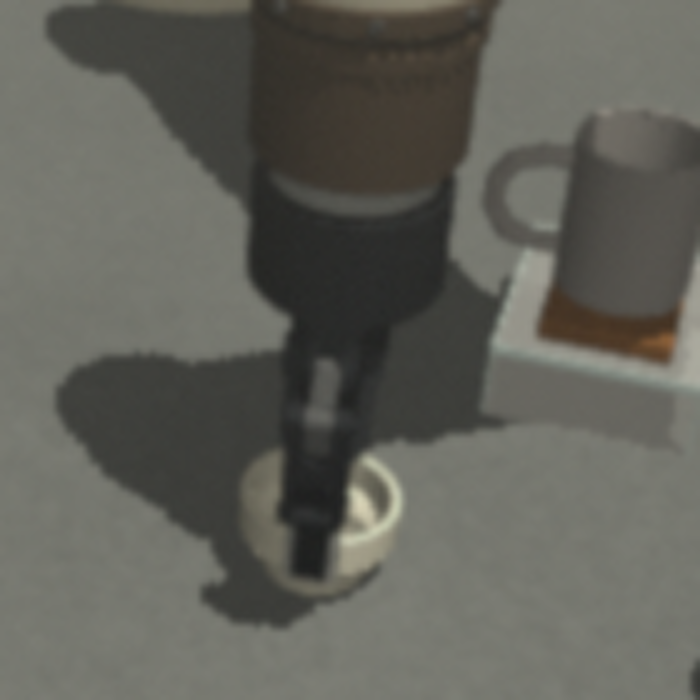

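play_rows(moves=[[[0,0,0.02],0,1],[[0,0,0.1],0,1],[[0,0,0.25],0,1],[[0,0,0.4],0,1],[[0,0,0.57],0,1],[[0,0,0.57],0,1],[[0,0,0.57],0,1]])

```text
clock: 22.0
position: [614.8, 156.2, 359.5]
ee_rot: [-0.707, 0.708, 0.001, 0.002]
contact_force: [-0.1, 0.1, -2.5]
gripper_width: 64.4
```

```bash
python3 - <<'E'
from h import *
s=arm.read_state();print(s['position'],yaw(s['ee_rot']),s['contact_force'],s['gripper_width'])
im=get('wrist');save(im,'w14',s=1.4)
im=get('scene');save(im,'s14',(280,30,440,250),3)
E
```

```text
[614.80398905 156.23493393 359.54088937] 179.90868339049314 [-0.12780622  0.09995886 -2.47489681] 64.43534833903364
```

View pics/w14.png

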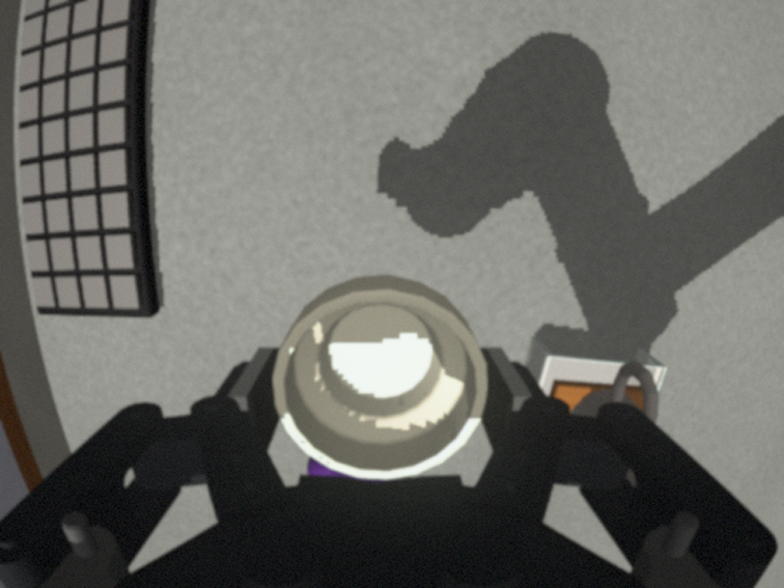

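View pics/s14.png

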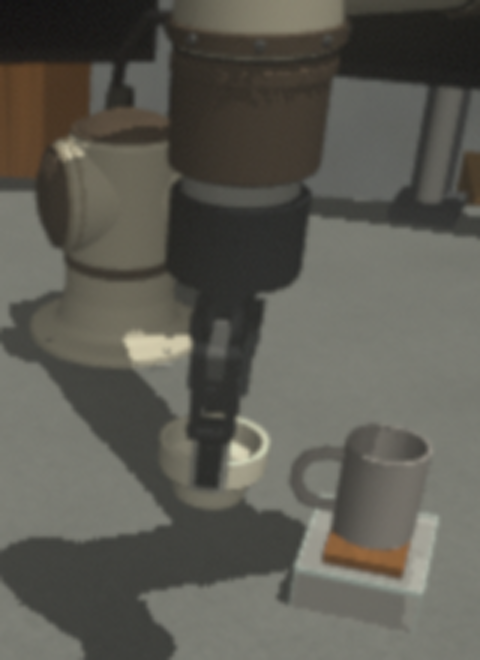

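```bash
python3 - <<'E'
from h import *
import pickle
w=pickle.load(open('last_wrist.pkl','rb'))
for z in (204,208,212): circ('bowl',w,[[273,378],[488,378],[381,478],[381,289],[300,321],[460,321]],1.4,[0,0],z)
E
```

```text
bowl [615.8 157.8] d 67.0
bowl [615.8 155.7] d 65.0
bowl [615.8 153.5] d 62.8
```

play_rows(moves=[[[-0.12,0.08,0],0,1],[[-0.28,0.2,0],0,1],[[-0.42,0.3,0],0,1],[[-0.53,0.37,0],0,1],[[-0.563,0.389,0],0,1],[[-0.563,0.389,0],0,1],[[-0.563,0.389,0],0,1]])

```text
clock: 22.98
position: [446.8, 272.6, 357.7]
ee_rot: [-0.706, 0.708, 0.001, 0.0]
contact_force: [0.2, -0.3, -2.0]
gripper_width: 64.5
```

```bash
python3 - <<'E'
from h import *
s=arm.read_state();print(s['position'],yaw(s['ee_rot']),s['contact_force'],s['gripper_width'])
im=get('wrist');save(im,'w15',s=1.4)
im=get('scene');save(im,'s15',(330,50,490,250),3.5)
im=get('top');save(im,'t15',(100,200,200,290),7)
E
```

```text
[446.76907109 272.59345042 357.72918482] 179.8598559849037 [ 0.17731149 -0.31544097 -1.96089221] 64.54445635389267
```

View pics/w15.png

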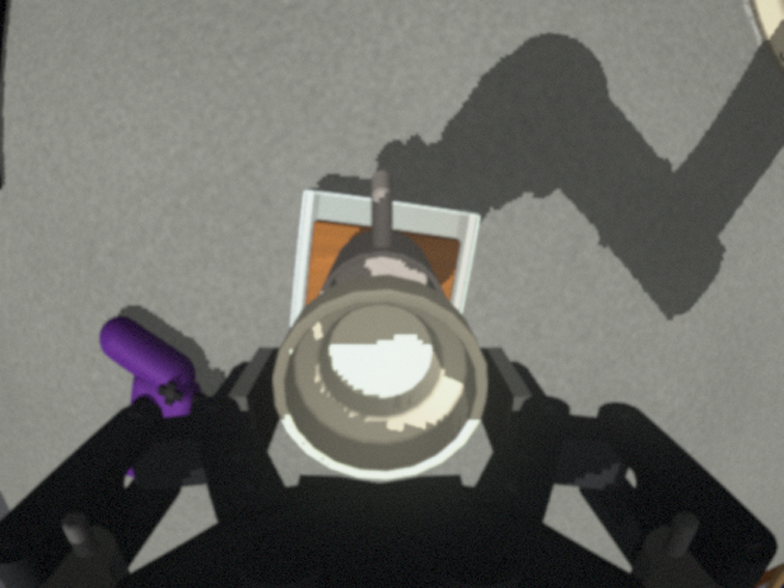

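View pics/s15.png

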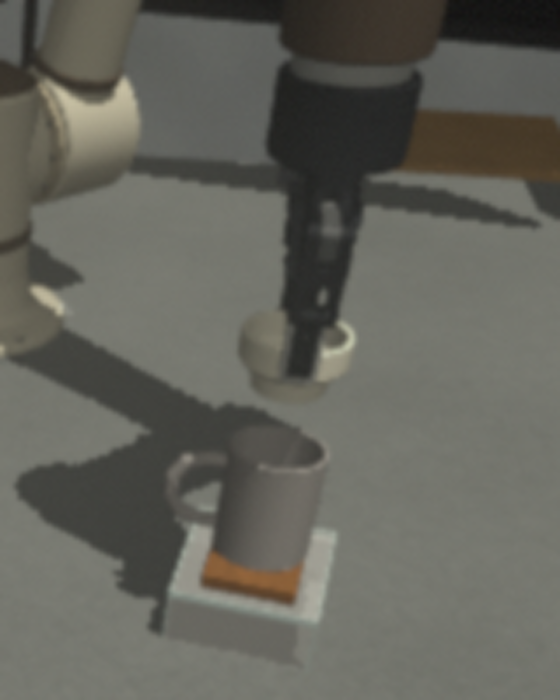

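play_rows(moves=[[[-0.003,0.002,-0.04],0,1],[[-0.003,0.002,-0.08],0,1],[[-0.003,0.002,-0.12],0,1],[[-0.003,0.002,-0.15],0,1],[[-0.003,0.002,-0.165],0,1],[[-0.003,0.002,-0.175],0,1],[[-0.003,0.002,-0.175],0,1],[[-0.003,0.002,-0.175],0,1]])

```text
clock: 24.12
position: [445.9, 273.1, 305.7]
ee_rot: [-0.706, 0.708, 0.001, 0.001]
contact_force: [-0.2, 0.1, -1.4]
gripper_width: 65.0
```

```bash
python3 - <<'E'
from h import *
s=arm.read_state();print(s['position'],yaw(s['ee_rot']),s['contact_force'],s['gripper_width'])
im=get('scene');save(im,'s16',(330,50,490,250),3.5)
E
```

```text
[445.93212111 273.14193549 305.7162932 ] 179.83628433621013 [-0.16618067  0.14430884 -1.41440767] 64.97911173002663
```

View pics/s16.png

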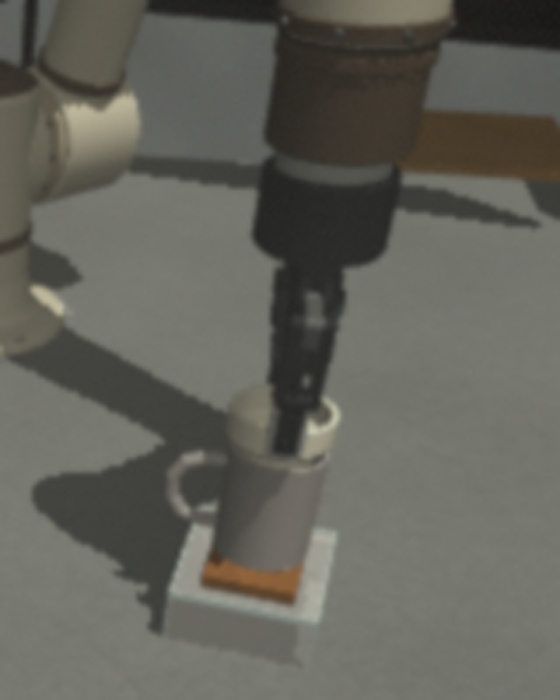

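Nested; lower gently until contact.

play_rows(moves=[[[0,0,-0.008],0,1],[[0,0,-0.012],0,1],[[0,0,-0.014],0,1],[[0,0,-0.014],0,1]])

```text
clock: 24.68
position: [446.0, 273.2, 301.6]
ee_rot: [-0.706, 0.708, 0.001, 0.001]
contact_force: [0.2, 0.5, -0.7]
gripper_width: 64.8
```

play_rows(moves=[[[0,0,-0.004],0,1],[[0,0,-0.006],0,1],[[0,0,-0.006],0,1]])

```text
clock: 25.05
position: [446.1, 273.4, 300.5]
ee_rot: [-0.706, 0.708, 0.001, 0.001]
contact_force: [-1.5, 0.6, 5.0]
gripper_width: 64.9
```

play_rows(moves=[[[0,0,0],0,-0.5],[[0,0,0],0,-0.6],[[0,0,0],0,-0.8],[[0,0,0],0,-1],[[0,0,0],0,-1],[[0,0,0.05],0,-1],[[0,0,0.15],0,-1],[[0,0,0.3],0,-1],[[0,0,0.35],0,-1],[[0,0,0.35],0,-1]])

```text
clock: 26.3
position: [446.1, 273.3, 407.1]
ee_rot: [-0.706, 0.708, 0.001, 0.003]
contact_force: [0.1, 0.4, -1.1]
gripper_width: 85.4
```

```bash
python3 - <<'E'
from h import *
s=arm.read_state();print(s['position'],yaw(s['ee_rot']),s['contact_force'],s['gripper_width'])
im=get('wrist');save(im,'w17',s=1.4)
im=get('scene');save(im,'s17',(340,120,460,260),5)
E
```

```text
[446.05449886 273.30281977 407.05729225] 179.85135623098398 [ 0.06657583  0.40949326 -1.12430556] 85.41068686129648
```

View pics/w17.png

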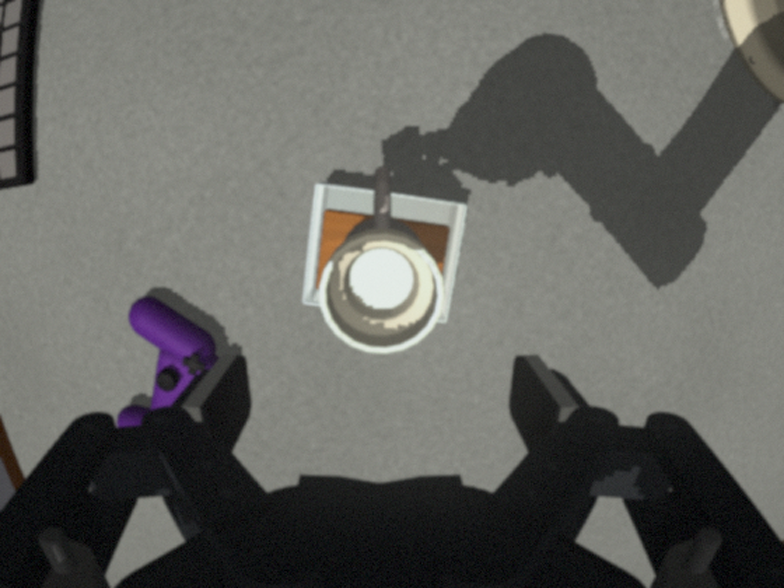

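View pics/s17.png

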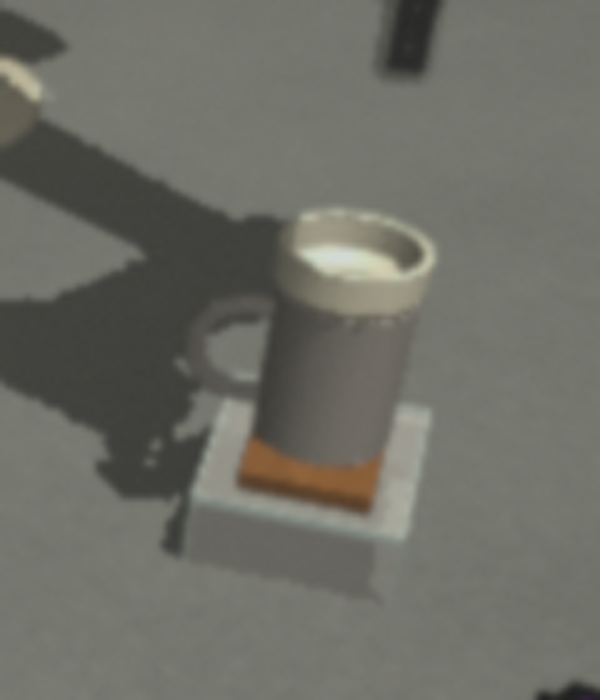

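```bash
python3 - <<'E'
from h import *
import pickle
w=pickle.load(open('last_wrist.pkl','rb'))
circ('bowl',w,[[319,293],[445,293],[382,232],[382,353],[338,249],[425,249]],1.4,[0,0],149)
E
```

```text
bowl [446.5 273.2] d 65.6
```

play_rows(moves=[[[0,-0.2,0],0,-1],[[0,-0.4,0],0,-1],[[0,-0.6,0],0,-1],[[0,-0.8,0],0,-1],[[0,-0.95,0],0,-1],[[0,-0.95,0],0,-1]])

```text
clock: 27.15
position: [445.1, -14.3, 403.0]
ee_rot: [-0.704, 0.71, 0.002, -0.001]
contact_force: [0.1, -0.1, 0.6]
gripper_width: 85.3
```

play_rows(moves=[[[-0.02,-0.2,0],0,-1],[[-0.04,-0.4,-0.05],0,-1],[[-0.06,-0.6,-0.15],0,-1],[[-0.09,-0.78,-0.25],0,-1],[[-0.09,-0.82,-0.25],0,-1],[[-0.09,-0.82,-0.25],0,-1]])

```text
clock: 27.9
position: [418.4, -260.6, 327.2]
ee_rot: [-0.704, 0.71, 0.003, -0.002]
contact_force: [0.4, 0.2, -0.5]
gripper_width: 85.7
```

```bash
python3 - <<'E'
from h import *
s=arm.read_state();print(s['position'],yaw(s['ee_rot']),s['contact_force'],s['gripper_width'],s['joints'])
im=get('wrist');save(im,'w18',s=1.4)
E
```

```text
[ 418.42739382 -260.6033725   327.17458347] 179.49795125106047 [ 0.40287919  0.23174386 -0.52267275] 85.65119490742788 [-2.26998021e-01  2.38610282e-01 -4.19427979e-01 -5.11872971e-04
 -9.19580225e-01  2.18541121e-01]
```

View pics/w18.png

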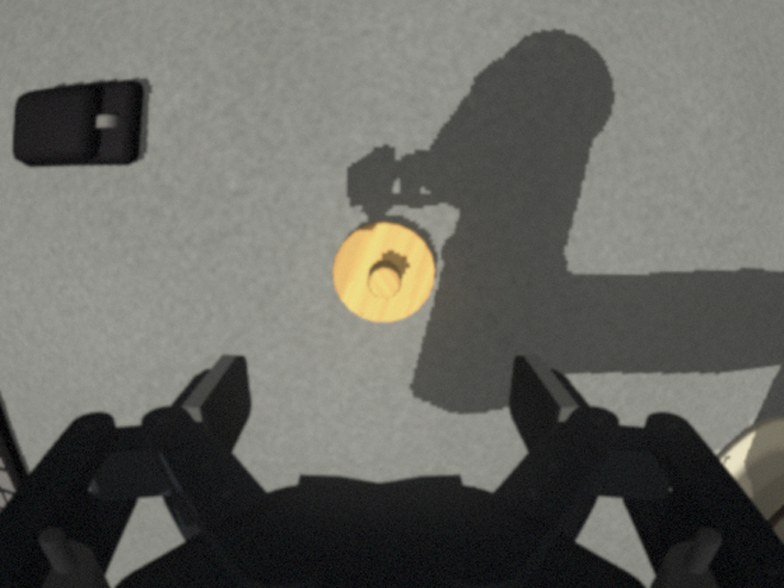

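```bash
python3 - <<'E'
from h import *
import pickle
w=pickle.load(open('last_wrist.pkl','rb'))
circ('lid',w,[[333,272],[436,271],[385,221],[385,322],[349,236],[421,236]],1.4,[0,0],16)
circ('knob',w,[[368,281],[402,282],[385,264],[385,298]],1.4,[0,0],40)
E
```

```text
lid [ 414.1 -261. ] d 65.4
knob [ 414.3 -261.7] d 20.0
```

play_rows(moves=[[[-0.014,-0.002,-0.15],0,-1],[[-0.014,-0.002,-0.3],0,-1],[[-0.014,-0.002,-0.42],0,-1],[[-0.014,-0.002,-0.45],0,-1],[[-0.014,-0.002,-0.45],0,-1],[[-0.014,-0.002,-0.45],0,-1]])

```text
clock: 28.7
position: [415.3, -260.3, 194.5]
ee_rot: [-0.705, 0.709, 0.001, -0.0]
contact_force: [0.4, 0.4, 0.1]
gripper_width: 85.2
```

play_rows(moves=[[[0,0,0],0,0],[[0,0,0],0,0.3],[[0,0,0],0,0.6],[[0,0,0],0,1],[[0,0,0],0,1],[[0,0,0],0,1],[[0,0,0],0,1]])

```text
clock: 29.58
position: [415.4, -260.4, 194.9]
ee_rot: [-0.705, 0.709, 0.001, -0.0]
contact_force: [-1.3, -0.1, 6.2]
gripper_width: 17.7
```

```bash
python3 - <<'E'
from h import *
s=arm.read_state();print(s['position'],yaw(s['ee_rot']),s['contact_force'],s['gripper_width'],s['joints'])
im=get('wrist');save(im,'w19',s=1.4)
E
```

```text
[ 415.40812525 -260.41456261  194.87720251] 179.64547917536046 [-1.2674106  -0.08868362  6.18437695] 17.72376518622366 [-2.27980419e-01  4.30293719e-01 -5.69191941e-01 -1.53960057e-04
 -5.72812122e-01  2.21922013e-01]
```

View pics/w19.png

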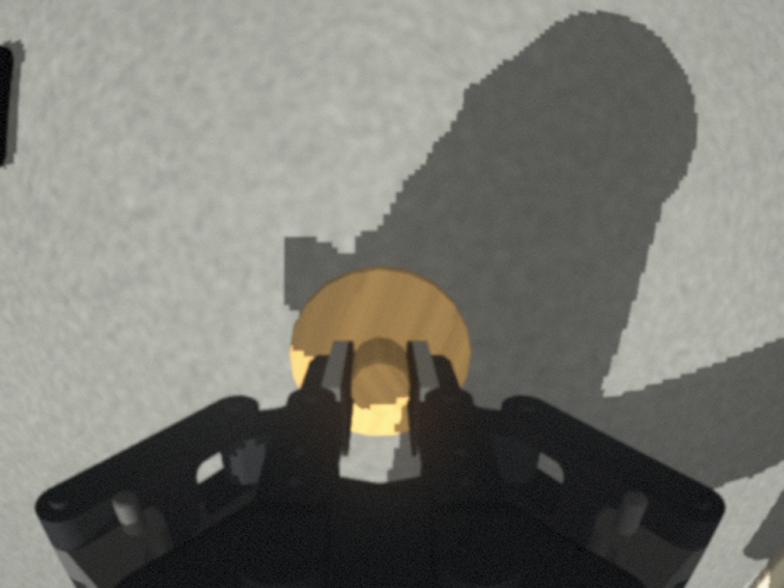

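play_rows(moves=[[[0,0,0.02],0,1],[[0,0,0.1],0,1],[[0,0,0.25],0,1],[[0,0,0.42],0,1],[[0,0,0.6],0,1],[[0.0,0,0.7],0,1],[[0,0,0.7],0,1],[[0,0,0.7],0,1]])

```text
clock: 30.62
position: [414.9, -260.2, 403.8]
ee_rot: [-0.705, 0.709, 0.002, -0.001]
contact_force: [-0.6, -0.3, -1.3]
gripper_width: 17.4
```

```bash
python3 - <<'E'
from h import *
s=arm.read_state();print(s['position'],yaw(s['ee_rot']),s['contact_force'],s['gripper_width'],s['joints'])
im=get('wrist');save(im,'w20',s=1.4)
im=get('scene');save(im,'s20',(130,20,300,220),3.5)
E
```

```text
[ 414.88771788 -260.21078727  403.80410636] 179.61846212615905 [-0.60033137 -0.28826772 -1.34740438] 17.37254602320318 [-2.28020948e-01  1.54884325e-01 -3.13696172e-01 -9.89608392e-04
 -1.10574230e+00  2.21804569e-01]
```

View pics/w20.png

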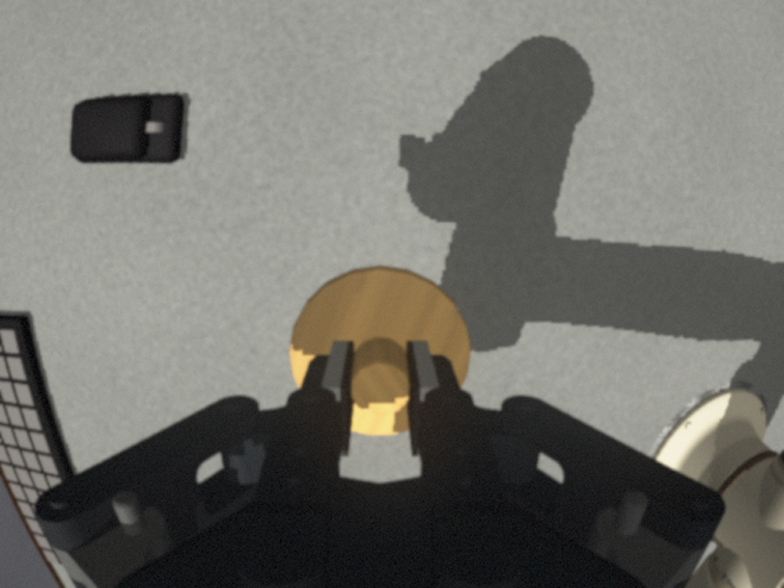

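View pics/s20.png

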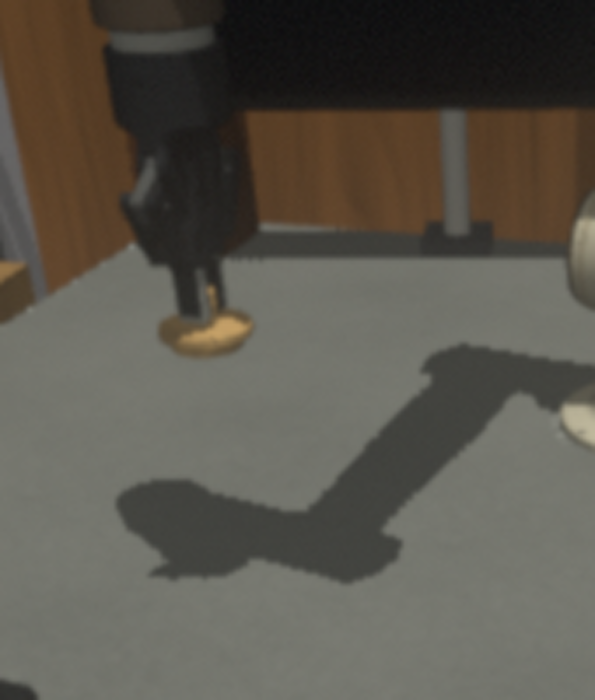

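```bash
python3 - <<'E'
from h import *
import pickle
w=pickle.load(open('last_wrist.pkl','rb'))
for z in (222,225,228): circ('lid',w,[[290,345],[470,347],[380,266],[310,298],[450,298],[380,435]],1.4,[0,0],z)
E
```

```text
lid [ 415.2 -259.8] d 66.4
lid [ 415.2 -261.1] d 65.0
lid [ 415.2 -262.4] d 63.8
```

play_rows(moves=[[[0.01,0.1,0],0,1],[[0.02,0.25,0],0,1],[[0.03,0.45,0],0,1],[[0.05,0.65,0],0,1],[[0.06,0.85,0],0,1],[[0.06,0.92,0],0,1],[[0.06,0.92,0],0,1]])

```text
clock: 31.6
position: [433.0, 17.0, 402.2]
ee_rot: [-0.706, 0.708, 0.003, -0.002]
contact_force: [-0.1, 0.7, -1.4]
gripper_width: 17.3
```

play_rows(moves=[[[0.01,0.15,0],0,1],[[0.02,0.35,0],0,1],[[0.03,0.55,0],0,1],[[0.044,0.75,0],0,1],[[0.044,0.84,0],0,1],[[0.044,0.856,0],0,1],[[0.044,0.856,0],0,1],[[0.044,0.856,0],0,1]])

```text
clock: 32.6
position: [446.3, 272.3, 402.3]
ee_rot: [-0.705, 0.709, 0.003, -0.002]
contact_force: [-0.0, -0.3, 0.3]
gripper_width: 17.6
```

```bash
python3 - <<'E'
from h import *
s=arm.read_state();print(s['position'],yaw(s['ee_rot']),s['contact_force'],s['gripper_width'],s['joints'])
im=get('wrist');save(im,'w21',s=1.4)
im=get('scene');save(im,'s21',(330,50,490,250),3.5)
E
```

```text
[446.31796372 272.31160018 402.25335597] 179.71130016767682 [-0.02271529 -0.28334555  0.25179215] 17.566883578440976 [ 0.85699098  0.21414517 -0.24020893 -0.00645141 -1.1209319  -0.85921273]
```

View pics/w21.png

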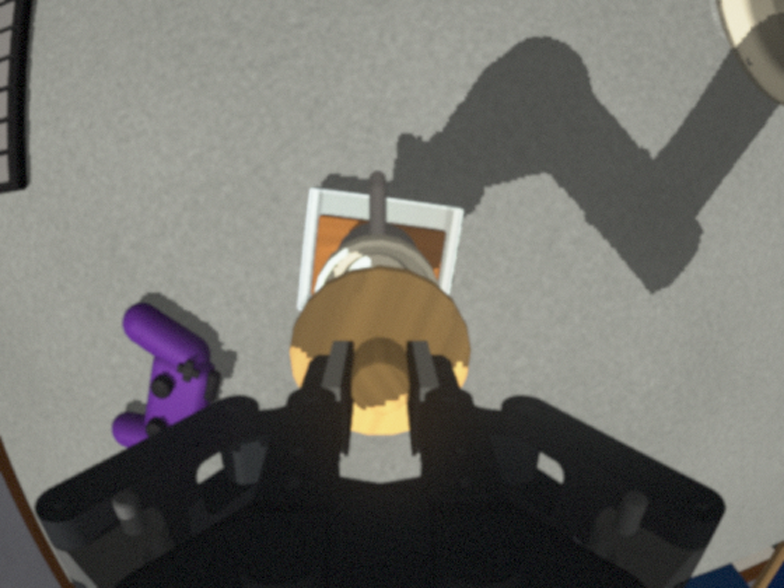

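View pics/s21.png

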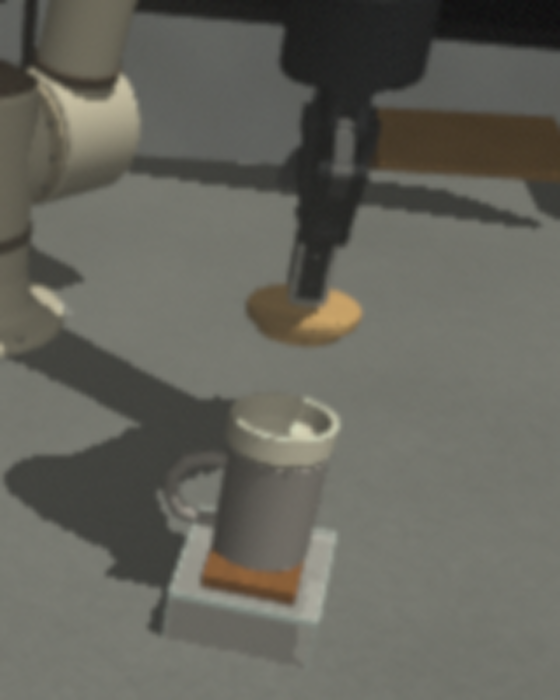

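play_rows(moves=[[[0,0.004,-0.05],0,1],[[0,0.004,-0.1],0,1],[[0,0.004,-0.14],0,1],[[0,0.004,-0.17],0,1],[[0,0.004,-0.184],0,1],[[0,0.004,-0.184],0,1],[[0,0.004,-0.184],0,1]])

```text
clock: 33.58
position: [446.4, 273.9, 347.7]
ee_rot: [-0.705, 0.709, 0.003, -0.002]
contact_force: [0.6, -0.4, 0.1]
gripper_width: 17.7
```

```bash
python3 - <<'E'
from h import *
s=arm.read_state();print(s['position'],s['ee_rot'],s['contact_force'],s['gripper_width'])
im=get('wrist');save(im,'w22',s=1.4)
im=get('scene');save(im,'s22',(340,100,460,240),5)
E
```

```text
[446.42845338 273.93839407 347.72490479] [-0.70547326  0.70872966  0.00268726 -0.00159007] [ 0.59814573 -0.39056305  0.09804984] 17.66583619360603
```

View pics/w22.png

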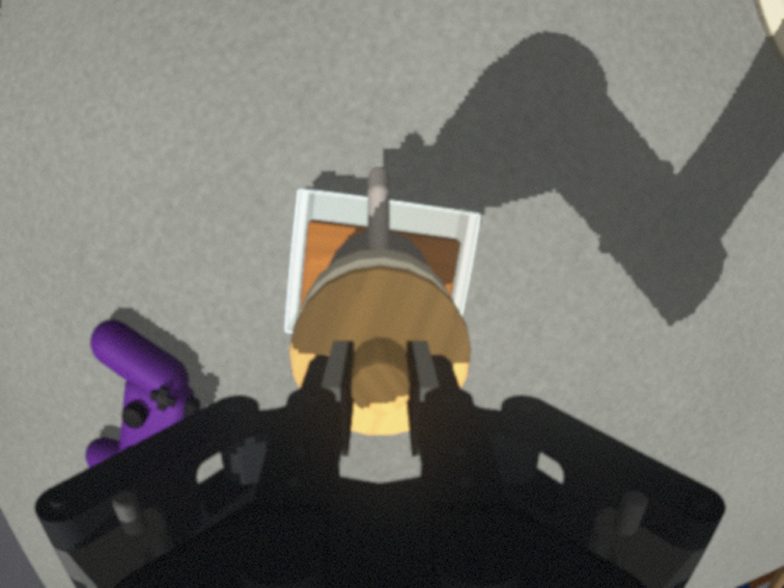

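View pics/s22.png

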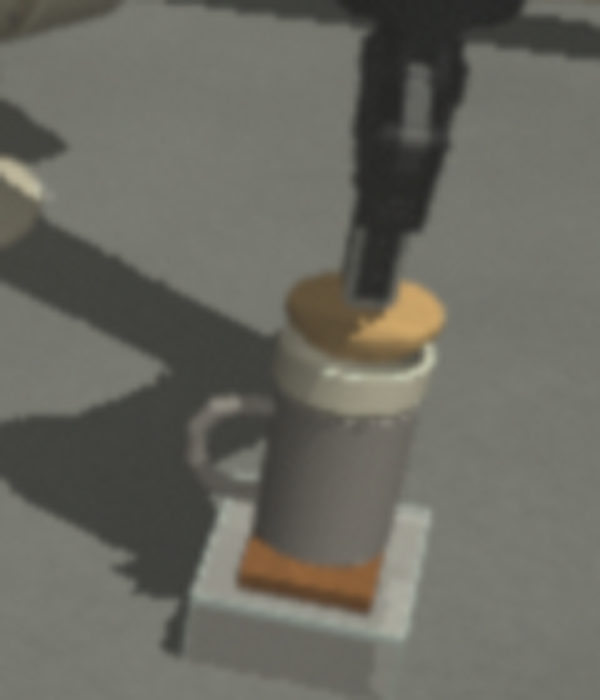

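play_rows(moves=[[[0,0,-0.01],0,1],[[0,0,-0.02],0,1],[[0,0,-0.03],0,1],[[0,0,-0.034],0,1],[[0,0,-0.034],0,1]])

```text
clock: 34.3
position: [446.4, 273.9, 337.4]
ee_rot: [-0.705, 0.709, 0.003, -0.002]
contact_force: [0.7, 0.2, -0.5]
gripper_width: 17.8
```

```bash
python3 - <<'E'
from h import *
s=arm.read_state();print(s['position'],s['contact_force'],s['gripper_width'])
im=get('scene');save(im,'s23',(340,100,460,240),5)
E
```

```text
[446.38626411 273.85688232 337.38784291] [ 0.66648955  0.22254217 -0.52616027] 17.816436176207983
```

View pics/s23.png

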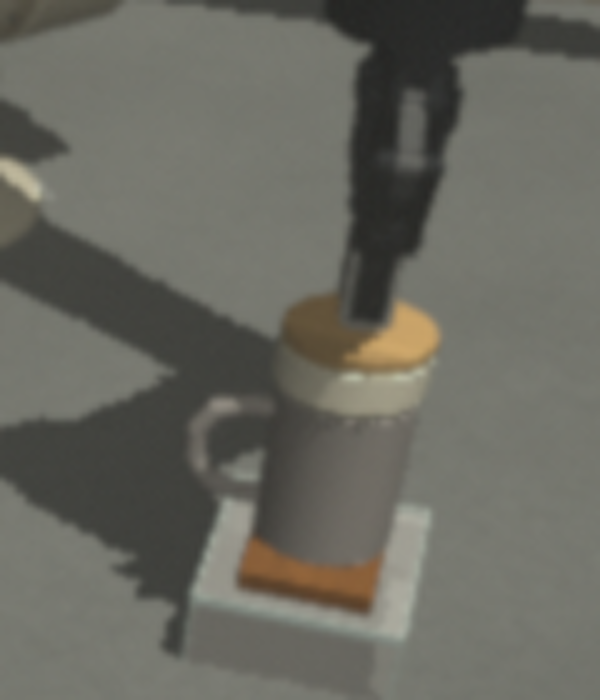

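Plug is in; last millimetres.

play_rows(moves=[[[0,0,-0.004],0,1],[[0,0,-0.007],0,1],[[0,0,-0.007],0,1]])

```text
clock: 34.72
position: [446.6, 274.0, 336.2]
ee_rot: [-0.706, 0.709, 0.003, -0.001]
contact_force: [-0.9, -0.6, 5.3]
gripper_width: 17.9
```

Contact at the expected height. Release and withdraw.

play_rows(moves=[[[0,0,0],0,0.6],[[0,0,0],0,0.3],[[0,0,0],0,0],[[0,0,0],0,-0.5],[[0,0,0.03],0,-0.8],[[0,0,0.15],0,-0.8],[[0,0,0.3],0,-0.8],[[0,0,0.4],0,-0.8],[[0,-0.1,0.4],0,-0.8],[[0,-0.2,0.4],0,-0.8],[[0,-0.2,0.4],0,-0.8]])

```text
clock: 36.1
position: [446.3, 212.6, 457.3]
ee_rot: [-0.705, 0.709, 0.002, -0.0]
contact_force: [-0.2, 0.2, -0.6]
gripper_width: 76.7
```

```bash
python3 - <<'E'
from h import *
s=arm.read_state();print(s['position'],s['contact_force'],s['gripper_width'])
im=get('scene');save(im,'s24',(340,100,460,240),5);save(im,'s24f')
im=get('wrist');save(im,'w24',s=1.4)
im=get('top');save(im,'t24')
E
```

```text
[446.31061331 212.57654966 457.25837357] [-0.15156218  0.23615001 -0.64063204] 76.73386041825505
```

View pics/s24.png

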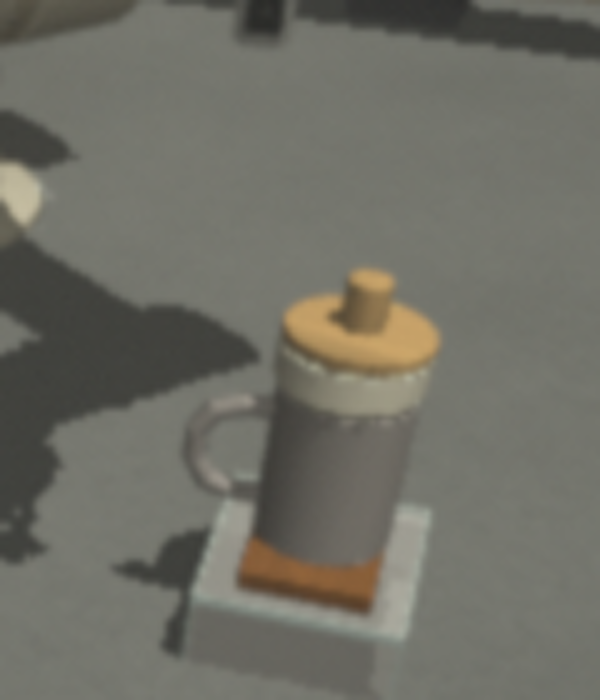

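View pics/w24.png

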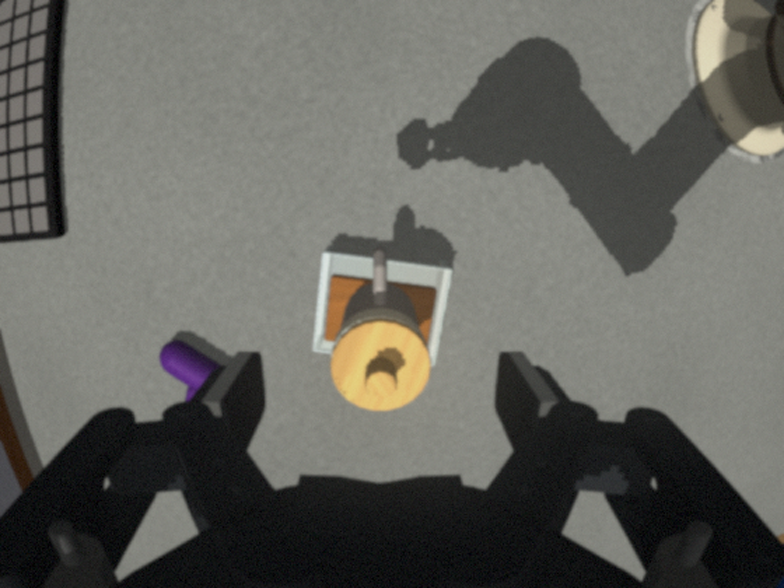

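View pics/s24f.png

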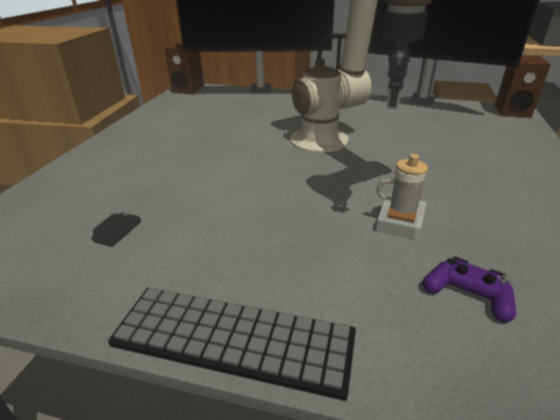

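```bash
python3 - <<'E'
from h import *
import pickle
w=pickle.load(open('last_wrist.pkl','rb'));s=pickle.load(open('last_scene.pkl','rb'))
circ('lid',w,[[331,365],[430,365],[381,320],[381,410],[345,333],[417,333]],1.4,[0,0],157)
circ('knob',w,[[365,384],[397,384],[381,369],[381,400]],1.4,[0,0],181)
circ('lid sc',s,[[281,330],[441,340],[362,293],[358,374]],5,[340,100],156)
circ('knob sc',s,[[348,280],[395,284],[372,269],[370,294]],5,[340,100],181)
p=[[446.4+33*np.cos(a),273.4+33*np.sin(a),157] for a in np.arange(0,6.28,.785)]
print(((proj(s,p)-[340,100])*5).round())
E
```

```text
lid [446.  273.4] d 65.0
knob [445.9 274.1] d 20.2
lid sc [448.7 275.8] d 73.2
knob sc [450.4 276.2] d 22.4
[[356. 362.]
 [413. 357.]
 [434. 335.]
 [408. 309.]
 [353. 294.]
 [299. 298.]
 [276. 319.]
 [299. 346.]]
```

Everything agrees: the lid is level and centred at the right height (the scene view is shifted by its usual ~2–3 mm). I'll wait briefly, recheck that it is still, then hand in.

play_rows(moves=[[[0,-0.1,0],0,-0.8],[[0,-0.1,0],0,-0.8],[[0,-0.1,0],0,-0.8],[[0,-0.1,0],0,-0.8],[[0,-0.1,0],0,-0.8],[[0,-0.1,0],0,-0.8]])

```text
clock: 37.0
position: [446.7, 184.7, 456.5]
ee_rot: [-0.706, 0.708, 0.003, -0.001]
contact_force: [0.2, 0.3, -0.5]
gripper_width: 76.7
```

```bash
python3 - <<'E'
from h import *
import pickle
o=pickle.load(open('last_scene.pkl','rb'))
im=get('scene'); d=np.abs(im['pixels'].astype(int)-o['pixels'])[150:250,385:430].max(2); print('moved px',(d>40).sum())
save(im,'s25',(340,100,460,240),5)
for t in ('controller','mouse'): print(t,[(np.round(x['centre']),x['conf']) for x in arm.look_for(t,im)][:1])
print(arm.job_done())
E
```

```text
moved px 30
controller [(array([660., 407.,  37.]), 0.77)]
mouse []
the job is handed in; nothing more can be done
None
```

View pics/s25.png

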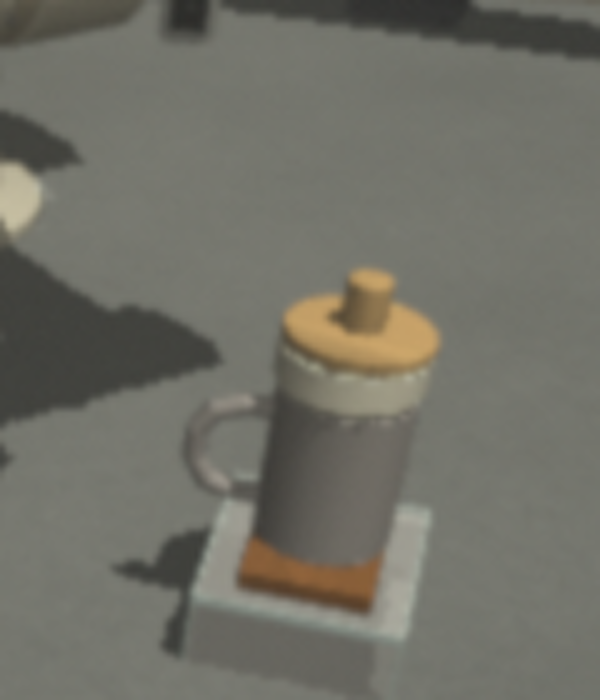

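The stack is built on the stand in the order asked: coaster, then mug, bowl and lid. I handed the job in at about 37 s.

- **Position:** In the wrist camera the coaster, mug, bowl and lid centres all lie within about 1–2 mm of the stand's centre. The coaster's long side matches the stand's to within measurement error.
- **Seating:** The bowl and lid met light contact of about 5 N within 0.5 mm of the heights expected for a full seat. The last picture shows the stack upright and level, and unchanged from the one before.
- **Disagreements:** The scene camera puts the stack about 2–4 mm away from the wrist camera's estimate. I put this down to calibration, because it showed the same kind of offset on every object. The mug touched down about 2 mm above the height I expected, though it looked upright and centred in the pictures. The before-and-after comparison flagged 30 changed pixels in the stack area; I took these to be the arm's shadow, since the pictures show no movement.
- **Bystanders:** The controller was reported within about 1 mm of where it started. The network missed the mouse in the last picture. In the one before it, the mouse looked unmoved, and the arm never went down near it.

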